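# Set a sine plate to its angle on a gauge-block pile and load the V-block

## Robot

A 6-joint arm with a two-finger parallel gripper is mounted at the origin on a cart in front of the work surface, level with it; the furniture and walls round the work are solid. World frame = base frame: x ahead of the robot, y to its left, z up, the work surface at z = 0. Lengths are in m, angles in rad, forces in N, time in s.
With the tool pointing down it reaches from about 0.35 to 0.775 m from the base axis. Payload 7.3 kg.
Tool frame: the origin (TCP) lies at the very end of the fingers, on their centre line; the grasp point (between the pads) lies 19 mm behind it; z points along the fingers, y is the line along which they close (so a half turn about z gives the same grasp; the last joint's range is limited). The gripper opens to 92 mm and grips with 3 to 60 N. Pads are 19 mm wide; open, the fingers measure 130 mm over their backs; the gripper's body (75 mm by 190 mm) begins 47 mm behind the grasp point.
Start: joints at [1.086, 0.342, 1.524, -0, 1.275, -0.146], TCP at [0.174, 0.495, 0.203] pointing down, gripper open.
Joint ranges: [-2.53, 2.53], [-0.77, 2.02], [0.04, 2.7], [-1, 4.14], [0.28, 2.66], [-3.11, 3.11]. Speed limits (rad/s): [2.57, 2.57, 3.14, 3.14, 3.14, 3.14].

## Interface

Orientations are given as [roll, pitch, yaw] about the fixed x, y, z axes, in that order (R = Rz(yaw) Ry(pitch) Rx(roll)).
In Python, from cell import observe, read_camera, get_calibration, hand_in, search_frame gives the robot as it stands.
- The arm moves only by the tool step_arm, never from a script. Its argument "commands" is a list of rows, each an object with "translation": the shift along the tool's x, y, z in mm, a list of three; "roll": the turn about the tool's z in rad. In form: [{"translation": [x, y, z], "roll": roll}, ...]. A call has 1 to 20 rows; each row shifts and turns the commanded pose from where the row before left it, along the tool's axes as they then stand; what a row does not reach is not made up. A row lasts 1/12 s, in which the tool goes at most 41.7 mm and 7.16 degrees, less where a joint would pass 70% of its speed; a pose out of reach is approached as far as the arm can. A call is refused whole if a number of a shift passes 41.7 or a number of a turn 0.125, either way. A call with a gripper value outside its range is refused whole. "fingers" is the opening, from 0 (shut) to 1 (fully open), set as the call begins (left out, the last holds). The fingers move at their own pace and stop on an object; "grip_force" is the grip in N (left out, the last holds). Time passes only in rows, so rows that do not move let the fingers close. It gives the time, the measured TCP pose, the force, the opening and the grip force at its end, in the units of the state.
- observe(): the state, without advancing time (a new reading comes with each control period).
- read_camera(name): name is "scene" or "top" or "wrist"; returns the picture (420x560x3 uint8, red, green, blue); there is no depth.
- get_calibration(name): a dict with "camera_matrix" (3x3 intrinsics, pixels), "dist_coeffs" ([k1, k2, p1, p2, k3] as OpenCV has them; the pictures are not rectified), "world_from_camera" (4x4, takes a point from camera to world coordinates). Camera axes: x right, y up, looking along -z (the intrinsics and any distortion apply to the point x, -y, -z); pixel columns grow to the right and rows downward; lengths in m; the calibration is good to about 2 mm. A picture is of the moment at which its call begins: read the wrist's pose just before it. get_calibration takes no time and is no camera call; for the wrist camera it gives the pose at the moment of the call.
- hand_in(): hands the job in; it is judged then, once.
Trained networks look in the newest picture that a camera, given by its name, has taken for a name from the list of things; names that differ only in an ending like _2 or _b are one class to them, and where a whole thing is asked for, a point or a joint stands for the part that bears it (a point fixed in the world has none). Each returns a list of dicts, best first, with "confidence" (0 to 1); they miss things now and then, are a little off and sometimes report something else, mostly with a low value. They report only what shows in the picture. A call takes as long as a camera call. They do not tell look-alikes from the thing itself.
- search_frame(camera, name): "at" ([x, y, z] in m, in world coordinates, good to about 4 mm: the middle of the surface that is visible of it).
The state is a dict: "time": time; "qpos": joint angles; "qvel": joint speeds; "joint_efforts": joint torques, N m; "tool_pos": TCP position; "tool_rot": TCP orientation; "contact_force": force on the tool from outside, world axes, zero at the start; "torque": the same for the moment, N m; "opening": finger opening in m; "grip_force": force on a finger pad.
Only numpy, scipy, OpenCV 4.12 (cv2) and the standard library are available. Lean on these libraries where they do the work, as an engineer would, in place of code of your own. Each camera call takes 0.05 s, during which the arm holds its last target. There are 200 camera calls.

## Task

Set the sine plate to the angle that the gauge blocks laid out on its left give: draw the knurled transit pin straight up out of its bore and hang it upright in the parking notch beside it, fold the top up by its black cross grip, pile all the gauge blocks that are there into one neat flat stack in the middle of the bright pad on the base, and lower the top gently until its roll rests on the stack. Put the two steel stop pins from the wooden block fully home in the two bushed holes at the hinge end of the top, before or after, and finish by standing the V-block from the right on the tilted top, centred against both stop pins with its groove running along the hinge. Leave everything else where it lies.

Things in the scene. Friction and masses are not known exactly. Their poses are not given: they have to be found in the camera images.
- plate: the sine plate, grey drilled steel, 116 x 150 mm, 39 mm high when shut; the base is fixed to the table and does not move. Origin: centre of the base's underside, on the table; x runs along the hinge (towards the pin side), y towards the free end with the black grip, z up. Base top is 12.5 mm above the table; the top plate is 11.5 mm thick, its upper face 38.8 mm above the table when shut
- plate_top (a joint): angle of the hinged top, rad: 0 shut, grows as the free end is lifted, at most 1.01. The hinge is stiff: the top stays where it is left at any angle; moving the grip takes about 15 N up, 6 N down. The transit pin locks it shut
- hinge (a point): point on the hinge axis, at plate x = 0, y = -66.3, z = 21.5 mm; the axis is the plate's x
- handle (a point): centre of the black cross grip on a stud out of the free end of the top: a barrel 24 mm across and 26 mm long along the plate's x, with flat ends; moves with the top, 165 mm from the hinge axis along the top and 11 mm above it. Pinch its two flat ends from above with the fingers closing along the plate's x and a firm grip (90 N): it turns between them as the top swings
- roll (a point): middle of the axis of the ground roll (radius 6.2 mm, 112 mm long, along x) under the free end of the top; moves with the top, 125 mm from the hinge axis along the top and 2.8 mm below it. It is what rests on the blocks
- gauge_seat (a point): centre of the bright ground pad (60 mm along x, 34 mm along y) on the base under the roll, where the stack stands; at plate x = 0, y = 49, z = 12.5 mm; axes as the plate. With the top fully up the black grip overhangs to plate y = 35 mm at a height of about 165 mm, so lean the gripper's body about 20 degrees towards plate +y when placing blocks
- bore (a point): mouth of the transit pin's bore: upper face of a lug (30 x 30 x 12 mm) on the side of the top, at plate x = 77, y = 18, z = 38.8 mm when shut (this point stays with the base). The bore is 9.8 mm wide and goes through this lug and on into a lug of the base
- notch (a point): where the parked pin's origin belongs: upper face of the dark parking bracket on the base, at plate x = 77, y = -51, z = 46 mm; axes as the plate. The notch is a slot 10.5 mm wide along y, open towards plate +y (mouth 18 mm from this point), bracket 8 mm thick with nothing under the slot
- transit_pin: steel pin 68 mm long: 8 mm shank 34 mm long below a 19 mm collar 4 mm thick, above it a knurled aluminium head 14 mm across and 30 mm high. Origin at the centre of the collar's underside, z up through the head. At the start it stands in the bore, collar on the lug; parked, the shank goes through the notch and the collar lies on the bracket
- gauge_25: ground square steel gauge block, 25 mm thick, 26 x 26 mm across; origin at the centre of its underside, z up. Two or three of the four gauge blocks are there, the rest are absent (None)
- gauge_20: ground square steel gauge block, 20 mm thick, 26 x 26 mm across; origin at the centre of its underside, z up. Two or three of the four gauge blocks are there, the rest are absent (None)
- gauge_16: ground square steel gauge block, 16 mm thick, 26 x 26 mm across; origin at the centre of its underside, z up. Two or three of the four gauge blocks are there, the rest are absent (None)
- gauge_11: ground square steel gauge block, 11.3 mm thick, 26 x 26 mm across; origin at the centre of its underside, z up. Two or three of the four gauge blocks are there, the rest are absent (None)
- pin_block: beech block, 90 x 42 x 30 mm, that holds the stop pins in a row of three holes (9.5 mm wide, 22 mm deep) 28 mm apart along its x, the middle one empty; fixed to the table; origin at the centre of its underside
- stop_pin_a: bright steel stop pin, 51 mm long: body 12 mm across and 32 mm high with a dark ring near the top, and below it an 8 mm shank 19 mm long with a 3 mm tapered end. Origin at the centre of the shoulder between shank and body, z up through the body. At the start it stands in an end hole of the wooden block, shoulder on its top face (30 mm above the table); either pin may go in either hole
- stop_pin_b: bright steel stop pin, 51 mm long: body 12 mm across and 32 mm high with a dark ring near the top, and below it an 8 mm shank 19 mm long with a 3 mm tapered end. Origin at the centre of the shoulder between shank and body, z up through the body. At the start it stands in an end hole of the wooden block, shoulder on its top face (30 mm above the table); either pin may go in either hole
- pin_hole_a (a point): mouth of a bushed hole, 9.5 mm wide and 19.5 mm deep, square to the upper face of the top near the hinge end, at plate x = -16 mm, y = -50, z = 38.8 mm when shut; moves with the top; z out of the top. A pin is home when its shoulder is on the face. The two holes are 32 mm apart, so grip a pin with the fingers closing along the plate's y
- pin_hole_b (a point): mouth of a bushed hole, 9.5 mm wide and 19.5 mm deep, square to the upper face of the top near the hinge end, at plate x = 16 mm, y = -50, z = 38.8 mm when shut; moves with the top; z out of the top. A pin is home when its shoulder is on the face. The two holes are 32 mm apart, so grip a pin with the fingers closing along the plate's y
- stop_face (a point): point on the top's upper face half-way between the two holes, 6 mm up the slope from their line, where the foot of the V-block meets the stop pins; moves with the top, x along the hinge, y up the slope to the free end, z out of the top
- vee_block: steel V-block with a stirrup clamp, 46 x 40 mm foot (x by y), block 36 mm high, stirrup up to 69 mm, 0.34 kg. Origin at the centre of its underside; x runs along the groove. Grasp it across the two flat ends, 46 mm apart along x, 24 mm above its underside; against the stop pins its origin is 20 mm up the slope from stop_face. Set down a little up the slope and push it gently down against the pins
- indicator: dial indicator, 119 x 59 x 24 mm, lying on the table; leave it alone
- spare_roll: loose spare ground roll, 13 mm thick, 80 mm long, lying on the table; leave it alone
- pencil: yellow pencil, 150 mm long, lying on the table; leave it alone
There are look-alikes about, which are no part of the job. There is more than one size of the vee_block; the one meant has the size given above.

How it is judged:
On the way, in this order (a step that is already met when the one before it is completed fails the run):
1. the transit pin is out of its bore and hangs in the parking notch (x of transit_pin in the frame of notch between -0.005 and 0.005 m and y of transit_pin in the frame of notch between -0.005 and 0.01 m and z of transit_pin in the frame of notch between -0.003 and 0.003 m and angle between transit_pin's own z axis and vertical below 0.15 rad), for 0.3 s.
2. all the gauge blocks are stacked on the pad of the base (x of gauge_25 in the frame of gauge_seat between -0.0125 and 0.0125 m and y of gauge_25 in the frame of gauge_seat between -0.0115 and 0.0115 m and angle between each of gauge_25, gauge_20, gauge_16, gauge_11's own z axis and vertical below 0.08 rad and x of gauge_20 in the frame of gauge_seat between -0.0125 and 0.0125 m and y of gauge_20 in the frame of gauge_seat between -0.0115 and 0.0115 m and x of gauge_16 in the frame of gauge_seat between -0.0125 and 0.0125 m and y of gauge_16 in the frame of gauge_seat between -0.0115 and 0.0115 m and x of gauge_11 in the frame of gauge_seat between -0.0125 and 0.0125 m and y of gauge_11 in the frame of gauge_seat between -0.0115 and 0.0115 m), for 0.3 s.
3. the top is lowered, its roll resting on the stack (all of step 2 and (z of roll in the frame of gauge_25 between 0.0292 and 0.0337 m or z of roll in the frame of gauge_20 between 0.0242 and 0.0287 m or z of roll in the frame of gauge_16 between 0.0202 and 0.0247 m or z of roll in the frame of gauge_11 between 0.0155 and 0.02 m)), for 0.3 s.
At the end, for the whole second after the job is handed in: Pin hangs in the notch; all blocks in one flat stack within 11 mm of the pad's middle; roll on it (gap under 2.5 mm); a stop pin home in each hole (within 3 mm); V-block flat on the top, centred within 10 mm, under 6 mm from the pins, square within 7 degrees, groove along the hinge, still (all of step 1 and all of step 3 and ((distance between stop_pin_a and pin_hole_a below 0.003 m and angle between the z axis of stop_pin_a and the z axis of pin_hole_a, either way round below 0.2 rad) or (distance between stop_pin_b and pin_hole_a below 0.003 m and angle between the z axis of stop_pin_b and the z axis of pin_hole_a, either way round below 0.2 rad)) and ((distance between stop_pin_a and pin_hole_b below 0.003 m and angle between the z axis of stop_pin_a and the z axis of pin_hole_b, either way round below 0.2 rad) or (distance between stop_pin_b and pin_hole_b below 0.003 m and angle between the z axis of stop_pin_b and the z axis of pin_hole_b, either way round below 0.2 rad)) and x of vee_block in the frame of stop_face between -0.01 and 0.01 m and y of vee_block in the frame of stop_face between 0.016 and 0.0265 m and z of vee_block in the frame of stop_face between -0.003 and 0.004 m and angle between the x axis of vee_block and the x axis of plate, either way round below 0.12 rad and linear speed of vee_block below 0.02 m/s); the robot touches nothing.
It fails at once if the dial indicator, spare roll or pencil is pushed more than 3 cm (distance of any of indicator, spare_roll, pencil from where it was at the start of the episode above 0.03 m).
It fails at once if the top is slammed down (faster than 2 rad/s) (velocity of joint plate_top below -2 rad/s).
Of gauge_25, gauge_20, gauge_16, gauge_11 only 2 to 3 are there at a start; the rules pass over those that are not, and their reading is None.
At some moment in a run one of vee_block may be knocked a few centimetres aside while the robot is not near it.
Once in a run the grip may slacken for a moment while it holds something.
It also fails if it takes over 210 s, if anything falls off the work surface, if the arm or the gripper's body presses on something with over 40 N, if the wrist force passes 120 N, or if a joint passes its speed limit or range.

## Working session

There is one attempt and no reset: what is moved stays moved. The work goes in short steps, Python scripts to look and compute and a tool call to move; the robot and the scene stay as the last step left them, time stands still between calls to the robot, and variables do not carry over. Pictures are saved under pics/ and viewed, at most 14 in all, crops included, and the job is handed in when it is done.

Besides the shell and the picture viewer there is one more tool, called by a JSON object that holds its "api" and its "payload". step_arm: Moves the arm, as the interface text tells. Its arguments: {"type":"object","properties":{"commands":{"type":"array"},"fingers":{"type":"number"},"grip_force":{"type":"number"}},"required":["commands"]}

```bash
ls; mkdir -p pics; cat > h.py <<'E'
import numpy as np, cv2
from cell import observe, read_camera, get_calibration, hand_in, search_frame
from scipy.spatial.transform import Rotation as R
def snap(cam,name,crop=None,scale=1):
    c=get_calibration(cam); im=read_camera(cam)
    o=im if crop is None else im[crop[1]:crop[3],crop[0]:crop[2]]
    if scale!=1: o=cv2.resize(o,None,fx=scale,fy=scale,interpolation=cv2.INTER_CUBIC)
    cv2.imwrite('pics/'+name+'.png',o[:,:,::-1]); return im,c
def px2w(c,uv,z):
    K=np.array(c['camera_matrix']);T=np.array(c['world_from_camera'])
    n=cv2.undistortPoints(np.array([[uv]],float),K,np.array(c['dist_coeffs']))[0,0]
    d=T[:3,:3]@np.array([n[0],-n[1],-1]);o=T[:3,3]
    return o+d*(z-o[2])/d[2]
def w2px(c,p):
    K=np.array(c['camera_matrix']);T=np.array(c['world_from_camera'])
    q=T[:3,:3].T@(np.array(p)-T[:3,3]);q=q*[1,-1,-1]
    return cv2.projectPoints(q.reshape(1,1,3),np.zeros(3),np.zeros(3),K,np.array(c['dist_coeffs']))[0].ravel()
E
python3 - <<'E'
from h import *
print({k:np.round(v,3) for k,v in observe().items()})
a,c1=snap('scene','scene0');b,c2=snap('top','top0')
for n in ['plate','handle','transit_pin','gauge_25','gauge_20','gauge_16','gauge_11','pin_block','stop_pin_a','vee_block','indicator','spare_roll','pencil']:
  for cam,c in (('scene',c1),('top',c2)):
    for d in search_frame(cam,n)[:5]:
      print(n,cam,round(d['confidence'],2),np.round(d['at'],3),w2px(c,d['at']).round())
print(observe()['time'])
E
```

```text
pics
{'time': np.float64(0.0), 'qpos': array([ 1.086,  0.343,  1.525,  0.   ,  1.275, -0.146]), 'qvel': array([ 0.001,  0.   ,  0.001,  0.002, -0.002, -0.001]), 'joint_efforts': array([ -0.   , -43.124, -24.422,   0.072,   0.056,  -0.   ]), 'tool_pos': array([0.174, 0.495, 0.202]), 'tool_rot': array([-3.14 , -0.   ,  2.803]), 'contact_force': array([-0.224, -0.117,  0.249]), 'torque': array([-0.027,  0.027,  0.049]), 'grip_force': np.float64(0.0), 'opening': np.float64(0.092)}
plate scene 0.83 [0.54  0.021 0.042] [263. 224.]
plate top 0.71 [ 0.356 -0.132  0.009] [315. 288.]
plate top 0.66 [ 0.551 -0.002  0.04 ] [267. 209.]
handle scene 0.6 [0.534 0.004 0.037] [268. 224.]
handle top 0.59 [ 0.549 -0.001  0.036] [266. 210.]
transit_pin scene 0.64 [0.529 0.076 0.054] [256. 231.]
transit_pin top 0.45 [0.535 0.068 0.067] [239. 212.]
gauge_25 scene 0.7 [0.573 0.233 0.016] [210. 269.]
gauge_25 scene 0.56 [0.488 0.259 0.022] [232. 283.]
gauge_25 scene 0.31 [ 0.535 -0.     0.04 ] [268. 222.]
gauge_25 scene 0.16 [0.542 0.02  0.04 ] [262. 225.]
gauge_25 top 0.63 [0.581 0.222 0.016] [183. 197.]
g
[... 736 characters left out ...]
1 top 0.63 [0.581 0.222 0.016] [183. 197.]
pin_block scene 0.28 [ 0.665 -0.198  0.017] [263. 191.]
pin_block top 0.56 [ 0.473 -0.191  0.033] [340. 241.]
vee_block scene 0.67 [ 0.363 -0.393  0.027] [369. 185.]
vee_block scene 0.55 [ 0.67  -0.194  0.016] [261. 191.]
vee_block scene 0.43 [ 0.615 -0.338  0.032] [295. 174.]
vee_block top 0.87 [ 0.501 -0.371  0.033] [409. 232.]
vee_block top 0.76 [ 0.379 -0.416  0.044] [429. 280.]
vee_block top 0.73 [ 0.608 -0.363  0.042] [406. 191.]
indicator scene 0.52 [ 0.668 -0.192  0.019] [261. 190.]
indicator top 0.56 [ 0.665 -0.204  0.014] [344. 171.]
spare_roll scene 0.4 [0.538 0.001 0.038] [267. 223.]
pencil top 0.78 [ 0.357 -0.134  0.008] [316. 287.]
1.4
```

View pics/scene0.png

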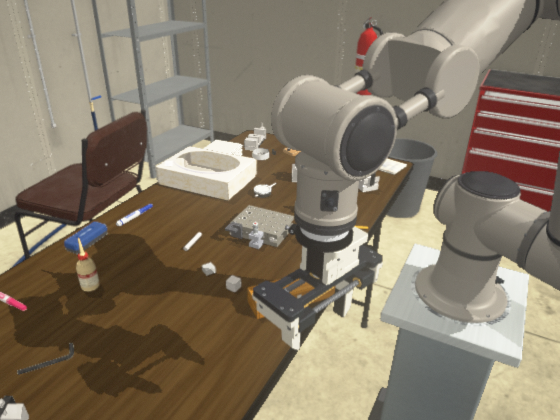

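```bash
python3 -c "
import cv2
a=cv2.imread('pics/top0.png');o=cv2.resize(a[140:310,150:450],None,fx=2.66,fy=2.66,interpolation=2);print(o.shape);cv2.imwrite('pics/top0c.png',o)"
```

```text
(452, 798, 3)
```

View pics/top0c.png

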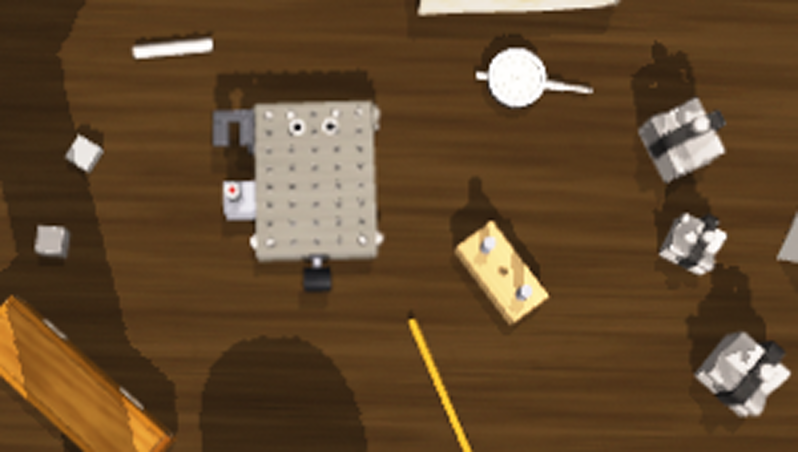

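The scene picture shows the plate at about (262,225), the gauge blocks at (208,268) and (233,283), and a wooden thing under the gripper at (255,300). In the top crop, the plate is at (315,180) with its hinge away from the robot. Gauge blocks are at (85,153) and (52,240), and the pin block is at (502,272).

Three V-blocks could be taken for the right one: crop (682,140) big, (693,243) small and (745,373) big. At about 1 mm/px, the middle one fits 46x40. Next I move closer to check.

```bash
cat >> h.py <<'E'
def plan(x,y,z,yaw,step=30):
    o=observe();p=np.array(o['tool_pos']);r=R.from_euler('xyz',o['tool_rot'])
    d=r.inv().apply(np.array([x,y,z])-p)*1000
    dy=(yaw-o['tool_rot'][2]+np.pi/2)%np.pi-np.pi/2
    print('tool-delta mm',d.round(1),'roll',round(-dy,3),'rows>=',int(np.ceil(max(np.abs(d).max()/step,abs(dy)/.12))),'tcp',p.round(4),'rot',np.round(o['tool_rot'],3))
E
python3 - <<'E'
from h import *
c=get_calibration('wrist');o=observe();T=np.array(c['world_from_camera'])
r=R.from_euler('xyz',o['tool_rot'])
print((r.inv().apply(T[:3,3]-o['tool_pos'])*1000).round(),(r.as_matrix().T@T[:3,:3]).round(2),np.round(c['camera_matrix'],0))
plan(0.50,0.21,0.30,np.pi)
E
```

```text
[  80.   -1. -182.] [[-0.    0.96  0.29]
 [ 1.    0.    0.  ]
 [ 0.    0.29 -0.96]] [[350.   0. 276.]
 [  0. 350. 214.]
 [  0.   0.   1.]]
tool-delta mm [-401.8 -160.8  -97. ] roll -0.339 rows>= 14 tcp [0.1745 0.4952 0.2031] rot [ 3.141 -0.     2.803]
```

{"api": "step_arm", "payload": {"commands": [{"translation": [-26.8,-10.7,-6.5],"roll": 0},{"translation": [-26.8,-10.7,-6.5],"roll": 0},{"translation": [-26.8,-10.7,-6.5],"roll": 0},{"translation": [-26.8,-10.7,-6.5],"roll": 0},{"translation": [-26.8,-10.7,-6.5],"roll": 0},{"translation": [-26.8,-10.7,-6.5],"roll": 0},{"translation": [-26.8,-10.7,-6.5],"roll": 0},{"translation": [-26.8,-10.7,-6.5],"roll": 0},{"translation": [-26.8,-10.7,-6.5],"roll": 0},{"translation": [-26.8,-10.7,-6.5],"roll": 0},{"translation": [-26.8,-10.7,-6.5],"roll": 0},{"translation": [-26.8,-10.7,-6.5],"roll": 0},{"translation": [-26.8,-10.7,-6.5],"roll": 0},{"translation": [-26.8,-10.7,-6.5],"roll": 0},{"translation": [-26.8,-10.7,-6.5],"roll": 0},{"translation": [0,0,0],"roll": -0.113},{"translation": [0,0,0],"roll": -0.113},{"translation": [0,0,0],"roll": -0.113},{"translation": [0,0,0],"roll": 0},{"translation": [0,0,0],"roll": 0}]}}

```text
time: 3.07
tool_pos: [0.5003, 0.2102, 0.3005]
tool_rot: [3.142, -0.0, 3.138]
contact_force: [-0.0, -0.0, -0.6]
opening: 0.0916
grip_force: 0.0
```

```bash
python3 - <<'E'
from h import *
im,c=snap('wrist','w1')
import json;np.save('pics/w1.npy',im);json.dump({k:np.array(v).tolist() for k,v in c.items()},open('pics/w1.json','w'))
for n in ['gauge_25','transit_pin','plate','handle','notch','bore']:
    try:
      for d in search_frame('wrist',n)[:5]: print(n,round(d['confidence'],2),np.round(d['at'],4),w2px(c,d['at']).round())
    except Exception as e: print(n,e)
plan(0.54,0.05,0.3,np.pi)
E
```

```text
gauge_25 0.96 [0.5816 0.2266 0.0158] [289. 226.]
gauge_25 0.82 [0.487  0.2513 0.0283] [308. 160.]
gauge_25 0.19 [0.544  0.0035 0.0404] [121. 206.]
transit_pin 0.81 [0.5313 0.0764 0.0646] [169. 201.]
plate 0.69 [0.5457 0.0037 0.0398] [122. 207.]
plate 0.67 [ 0.5478 -0.0049  0.0388] [116. 208.]
handle 0.9 [ 0.544  -0.0037  0.036 ] [118. 205.]
notch 0.97 [0.5425 0.0012 0.0425] [119. 205.]
bore 0.83 [0.5438 0.0045 0.0333] [124. 204.]
bore 0.2 [ 0.5424 -0.002   0.0395] [118. 204.]
tool-delta mm [ -39.9 -160.3    0.5] roll -0.0 rows>= 6 tcp [0.5002 0.2103 0.3006] rot [3.142 0.    3.141]
```

View pics/w1.png

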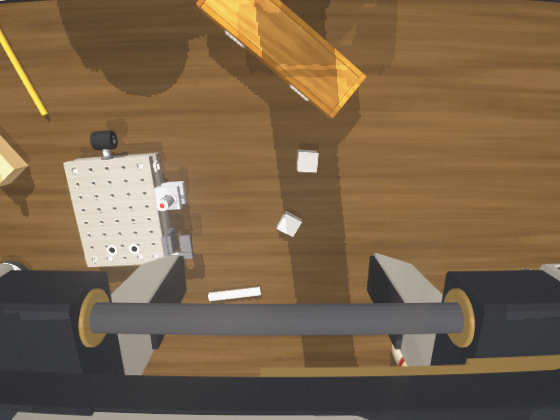

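w1 shows two gauge blocks at (289,224) and (307,161), the plate at (118,207) with its transit pin at (169,200), and the notch bracket at (185,245). There is no third block.

{"api": "step_arm", "payload": {"commands": [{"translation": [-4,-30,12],"roll": 0},{"translation": [-4,-30,12],"roll": 0},{"translation": [-4,-30,12],"roll": 0},{"translation": [-4,-30,12],"roll": 0},{"translation": [-4,-30,12],"roll": 0},{"translation": [-4,-30,12],"roll": 0},{"translation": [0,0,0],"roll": 0},{"translation": [0,0,0],"roll": 0}]}}

```text
time: 4.08
tool_pos: [0.5241, 0.029, 0.2279]
tool_rot: [3.141, -0.002, 3.138]
contact_force: [-0.3, 0.0, 0.0]
opening: 0.0917
grip_force: 0.0
```

```bash
python3 - <<'E'
from h import *
import json
im,c=snap('wrist','w2',scale=1.42)
json.dump({k:np.array(v).tolist() for k,v in c.items()},open('pics/w2.json','w'))
for n in ['gauge_25','transit_pin','plate','handle','notch','bore','pin_hole_a','stop_pin_a','pin_block']:
      for d in search_frame('wrist',n)[:5]: print(n,round(d['confidence'],2),np.round(d['at'],4),w2px(c,d['at']).round())
E
```

```text
gauge_25 0.86 [0.5785 0.2256 0.0107] [438. 223.]
gauge_25 0.64 [0.4903 0.2427 0.0285] [470. 152.]
transit_pin 0.82 [0.5321 0.0711 0.0675] [318. 198.]
plate 0.83 [0.5491 0.0007 0.0402] [251. 207.]
handle 0.9 [ 0.5435 -0.0025  0.0376] [248. 201.]
notch 0.8 [0.5477 0.0012 0.0399] [252. 205.]
notch 0.16 [0.6874 0.142  0.0098] [364. 302.]
bore 0.19 [ 0.546  -0.0069  0.04  ] [244. 204.]
pin_hole_a 0.86 [ 5.418e-01 -3.000e-04  4.410e-02] [250. 201.]
stop_pin_a 0.89 [ 0.4508 -0.2011  0.052 ] [ 51. 118.]
stop_pin_a 0.74 [ 0.4934 -0.1698  0.0566] [ 84. 160.]
pin_block 0.75 [ 0.4693 -0.1857  0.0267] [ 81. 134.]
pin_block 0.4 [0.5806 0.2211 0.0147] [436. 225.]
```

View pics/w2.png

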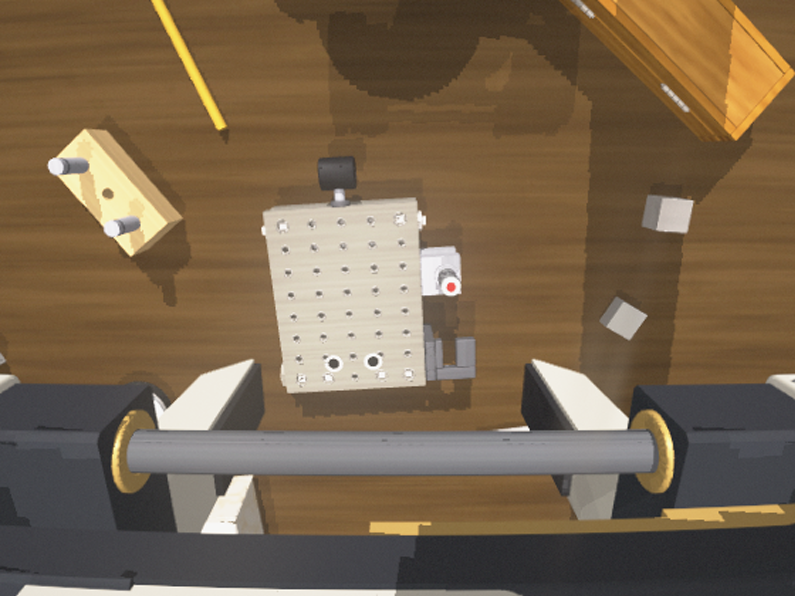

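w2 (scaled 1.42) shows:
- Plate top corners at (264,211), (416,199), (426,384) and (288,391), with pin holes at (334,363) and (373,361).
- Transit pin head at (451,287) and notch at (452,352).
- Grip at (337,172).
- Gauge blocks at (667,214) and (624,318).
- Stop pins at (58,166) and (112,229).

```bash
python3 - <<'E'
from h import *
import json
from scipy.optimize import least_squares
c=json.load(open('pics/w2.json')); s=1.42
P=lambda u,v,z: px2w(c,(u/s,v/s),z/1000)
for n,a in dict(pintop=(451,287,72.8),holea=(334,363,38.8),holeb=(373,361,38.8),c1=(264,211,38.8),c2=(416,199,38.8),c3=(426,384,38.8),c4=(288,391,38.8),handle=(337,172,38),spA=(55,166,62),spB=(108,230,62)).items(): print(n,P(*a).round(4))
pts=[((334,363),(-16,-50)),((373,361),(16,-50)),((451,287),(77,18))]
zs=[38.8,38.8,72.8]
W=[P(*a,z)[:2]*1000 for (a,_),z in zip(pts,zs)];L=np.array([b for _,b in pts],float)
f=lambda q:(L@np.array([[np.cos(q[2]),np.sin(q[2])],[-np.sin(q[2]),np.cos(q[2])]])+q[:2]-W).ravel()
r=least_squares(f,[550,0,1.57]);print(r.x,r.fun.round(1))
for n,l,z in [('c1',(-58,75),38.8),('c2',(58,75),38.8),('c3',(58,-75),38.8),('notch',(77,-51),46),('handle',(0,98.7),32.5)]:
  q=r.x;w=np.array(l)@np.array([[np.cos(q[2]),np.sin(q[2])],[-np.sin(q[2]),np.cos(q[2])]])+q[:2]
  print(n,w.round(1),(w2px(c,[w[0]/1000,w[1]/1000,z/1000])*s).round())
E
```

```text
pintop [0.5353 0.0697 0.0728]
holea [ 0.6082 -0.0192  0.0388]
holeb [0.6065 0.0125 0.0388]
c1 [ 0.4854 -0.0669  0.0388]
c2 [0.4773 0.0461 0.0388]
c3 [0.6273 0.0559 0.0388]
c4 [ 0.6335 -0.0586  0.0388]
handle [ 0.4577 -0.0116  0.038 ]
spA [ 0.4493 -0.207   0.062 ]
spB [ 0.4948 -0.1753  0.062 ]
[557.446887    -6.11873124   1.62531368] [ 0.  -0.1 -0.   0.1 -0.   0. ]
c1 [485.7 -68.1] [262. 211.]
c2 [479.4  47.7] [418. 202.]
c3 [629.2  55.9] [426. 386.]
notch [604.2  73.5] [449. 362.]
handle [458.9 -11.5] [338. 173.]
```

{"api": "step_arm", "payload": {"commands": [{"translation": [0,0,0],"roll": -0.058},{"translation": [-1.7,5,16],"roll": 0},{"translation": [-1.7,5,16],"roll": 0},{"translation": [-1.7,5,16],"roll": 0},{"translation": [-1.7,5,16],"roll": 0},{"translation": [-1.7,5,16],"roll": 0},{"translation": [-1.7,5,16],"roll": 0},{"translation": [-1.7,5,16],"roll": 0},{"translation": [-1.7,5,16],"roll": 0},{"translation": [0,0,8.5],"roll": 0},{"translation": [0,0,8.5],"roll": 0},{"translation": [0,0,8.5],"roll": 0},{"translation": [0,0,8.5],"roll": 0},{"translation": [0,0,8.5],"roll": 0},{"translation": [0,0,8.5],"roll": 0},{"translation": [0,0,0],"roll": 0},{"translation": [0,0,0],"roll": 0}]}}

```text
time: 6.0
tool_pos: [0.5354, 0.0708, 0.0491]
tool_rot: [3.141, -0.001, -3.084]
contact_force: [-0.3, -0.1, -1.4]
opening: 0.0918
grip_force: 0.0
```

{"api": "step_arm", "payload": {"commands": [{"translation": [0,0,0],"roll": 0},{"translation": [0,0,0],"roll": 0},{"translation": [0,0,0],"roll": 0},{"translation": [0,0,0],"roll": 0},{"translation": [0,0,0],"roll": 0},{"translation": [0,0,0],"roll": 0},{"translation": [0,0,0],"roll": 0},{"translation": [0,0,0],"roll": 0}], "fingers": 0.0, "grip_force": 30}}

```text
time: 6.67
tool_pos: [0.5356, 0.071, 0.0495]
tool_rot: [3.142, 0.0, -3.083]
contact_force: [0.8, 0.1, 0.1]
opening: 0.0435
grip_force: 0.0
```

```bash
python3 - <<'E'
from h import *
o=observe();print(o['tool_pos'],o['tool_rot'],o['contact_force'],o['torque'],o['opening'],o['grip_force'],o['time'])
im,c=snap('wrist','w3',crop=(130,120,430,345),scale=2.6)
E
```

```text
[0.53556555 0.07095968 0.0495466 ] [ 3.14151858e+00  7.19849905e-05 -3.08334698e+00] [0.81425594 0.08461547 0.14458353] [ 0.03819261 -0.04134854 -0.06787896] 0.04349163509995928 0.0 6.6667
```

View pics/w3.png

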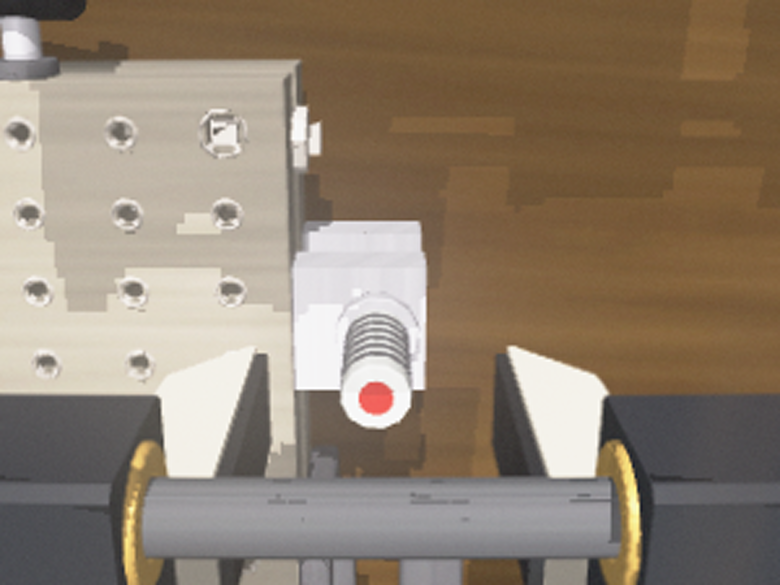

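w3 shows the knurled head at (376,390), centred between the closing fingers at (262,390) and (500,390). I keep closing, then lift.

{"api": "step_arm", "payload": {"commands": [{"translation": [0,0,0],"roll": 0},{"translation": [0,0,0],"roll": 0},{"translation": [0,0,0],"roll": 0},{"translation": [0,0,0],"roll": 0},{"translation": [0,0,0],"roll": 0},{"translation": [0,0,0],"roll": 0},{"translation": [0,0,0],"roll": 0},{"translation": [0,0,0],"roll": 0}], "fingers": 0.0, "grip_force": 45}}

```text
time: 7.38
tool_pos: [0.5356, 0.071, 0.0495]
tool_rot: [3.142, 0.0, -3.083]
contact_force: [-0.3, -0.4, -0.4]
opening: 0.0003
grip_force: 0.0
```

{"api": "step_arm", "payload": {"commands": [{"translation": [0,0,-3],"roll": 0},{"translation": [0,0,-3],"roll": 0},{"translation": [0,0,-4],"roll": 0},{"translation": [0,0,-4],"roll": 0},{"translation": [0,0,-4],"roll": 0},{"translation": [0,0,-4],"roll": 0},{"translation": [0,0,-4],"roll": 0},{"translation": [0,0,-4],"roll": 0},{"translation": [0,0,-4],"roll": 0},{"translation": [0,0,-4],"roll": 0},{"translation": [0,0,-4],"roll": 0},{"translation": [0,0,-4],"roll": 0},{"translation": [0,0,-4],"roll": 0},{"translation": [0,0,0],"roll": 0}]}}

```text
time: 8.55
tool_pos: [0.5361, 0.071, 0.1004]
tool_rot: [-3.142, 0.001, -3.083]
contact_force: [0.6, -0.8, 0.1]
opening: 0.0002
grip_force: 0.0
```

```bash
python3 - <<'E'
from h import *
o=observe();print(o['tool_pos'],o['tool_rot'],o['contact_force'],o['torque'],o['opening'],o['grip_force'],o['time'])
im,c=snap('wrist','w4',crop=(130,120,430,345),scale=2.6)
print((np.array(w2px(c,[.6042,.0735,.046]))-[130,120])*2.6)
E
```

```text
[0.53608099 0.07096044 0.10042069] [-3.14157374e+00  1.49188423e-03 -3.08335844e+00] [ 0.58348372 -0.82324574  0.11373957] [0.01952877 0.01154913 0.03743231] 0.00022395943425887276 0.0 8.55
[377.36842472 486.178138  ]
```

View pics/w4.png

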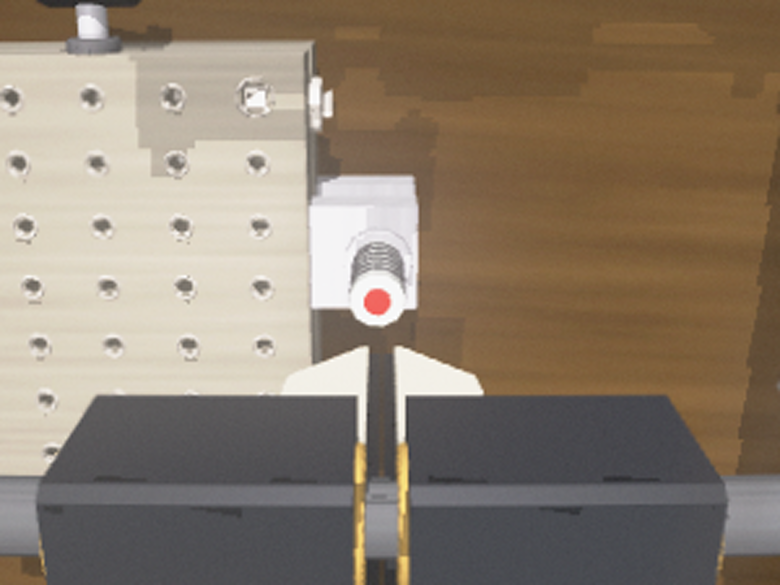

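w4 shows the pin still in its bore, its head at (377,302), nearer the robot than the fingers closed at (381,350). The grasp missed, so I measure again.

```bash
python3 - <<'E'
from h import *
c=get_calibration('wrist');T=np.array(c['world_from_camera']);o=observe();r=R.from_euler('xyz',o['tool_rot'])
print((r.inv().apply(T[:3,3]-o['tool_pos'])*1000).round(1))
for z in (.0728,.07,.06): print(px2w(c,(130+377/2.6,120+302/2.6),z))
print(w2px(c,o['tool_pos']), w2px(c,r.apply([0,0,-.019])+o['tool_pos']))
print('hole row', px2w(c,(130+256/2.6,120+163/2.6),.0388))
# w2 calib vs pose
import json
c2=json.load(open('pics/w2.json'));T2=np.array(c2['world_from_camera'])
r2=R.from_euler('xyz',[3.141,-.002,3.138]);print((r2.inv().apply(T2[:3,3]-np.array([.5241,.029,.2279]))*1000).round(1))
print((r.as_matrix().T@T[:3,:3]).round(3));print((r2.as_matrix().T@T2[:3,:3]).round(3))
print([d for d in search_frame('wrist','transit_pin')])
E
```

```text
[  80.7   -0.4 -182.3]
[0.53493331 0.06957056 0.0728    ]
[0.53599976 0.06962022 0.07      ]
[0.5398085  0.06979761 0.06      ]
[277.17907872 254.98608197] [277.25169743 270.00542148]
hole row [0.50936309 0.03489453 0.0388    ]
[  80.7   -0.4 -182.2]
[[-0.     0.956  0.294]
 [ 1.     0.     0.001]
 [ 0.001  0.294 -0.956]]
[[ 0.     0.956  0.295]
 [ 1.    -0.     0.001]
 [ 0.001  0.295 -0.956]]
[{'at': [0.5277, 0.0752, 0.0696], 'confidence': 0.92}]
```

```bash
python3 - <<'E'
from h import *
import json
c=get_calibration('wrist');c3=json.loads(json.dumps({k:np.array(v).tolist() for k,v in c.items()}))
T=np.array(c3['world_from_camera']);T[:3,3]+=np.array([.53557,.07096,.04955])-np.array(observe()['tool_pos']);c3['world_from_camera']=T
c2=json.load(open('pics/w2.json'))
V=[(c2,(451/1.42,287/1.42)),(c3,(130+376/2.6,120+398/2.6)),(c,(130+377/2.6,120+302/2.6))]
for z in (.055,.06,.065,.07,.073,.076,.08):print(z,[px2w(a,b,z).round(4)[:2].tolist() for a,b in V])
E
```

```text
0.055 [[0.5401, 0.0719], [0.5443, 0.0701], [0.5413, 0.0699]]
0.06 [[0.5388, 0.0713], [0.5417, 0.0699], [0.5394, 0.0698]]
0.065 [[0.5374, 0.0707], [0.5392, 0.0698], [0.5375, 0.0697]]
0.07 [[0.5361, 0.0701], [0.5367, 0.0697], [0.5356, 0.0696]]
0.073 [[0.5353, 0.0697], [0.5352, 0.0696], [0.5345, 0.0696]]
0.076 [[0.5344, 0.0694], [0.5337, 0.0696], [0.5333, 0.0695]]
0.08 [[0.5334, 0.0689], [0.5316, 0.0695], [0.5318, 0.0694]]
```

{"api": "step_arm", "payload": {"commands": [{"translation": [1,-1,0],"roll": 0},{"translation": [0,0,0],"roll": 0},{"translation": [0,0,0],"roll": 0},{"translation": [0,0,6],"roll": 0},{"translation": [0,0,6],"roll": 0},{"translation": [0,0,6],"roll": 0},{"translation": [0,0,6],"roll": 0},{"translation": [0,0,6],"roll": 0},{"translation": [0,0,6],"roll": 0},{"translation": [0,0,6],"roll": 0},{"translation": [0,0,6],"roll": 0},{"translation": [0,0,3],"roll": 0},{"translation": [0,0,2],"roll": 0},{"translation": [0,0,1],"roll": 0},{"translation": [0,0,0],"roll": 0}], "fingers": 0.45}}

```text
time: 9.9
tool_pos: [0.5347, 0.0699, 0.0455]
tool_rot: [3.142, 0.0, -3.083]
contact_force: [0.7, -0.4, -0.7]
opening: 0.0409
grip_force: 0.0
```

{"api": "step_arm", "payload": {"commands": [{"translation": [0,0,1],"roll": 0},{"translation": [0,0,1],"roll": 0},{"translation": [0,0,1],"roll": 0},{"translation": [0,0,0],"roll": 0}]}}

```text
time: 10.23
tool_pos: [0.5346, 0.0699, 0.0425]
tool_rot: [3.142, -0.0, -3.083]
contact_force: [0.1, -0.1, 0.5]
opening: 0.0411
grip_force: 0.0
```

{"api": "step_arm", "payload": {"commands": [{"translation": [0,0,0],"roll": 0},{"translation": [0,0,0],"roll": 0},{"translation": [0,0,0],"roll": 0},{"translation": [0,0,0],"roll": 0},{"translation": [0,0,0],"roll": 0},{"translation": [0,0,0],"roll": 0},{"translation": [0,0,0],"roll": 0},{"translation": [0,0,0],"roll": 0}], "fingers": 0.0, "grip_force": 45}}

```text
time: 10.9
tool_pos: [0.5347, 0.0699, 0.0426]
tool_rot: [3.142, 0.0, -3.083]
contact_force: [0.2, -0.3, 0.5]
opening: 0.0112
grip_force: 45.0
```

```bash
python3 - <<'E'
from h import *
o=observe();print(o['tool_pos'],o['contact_force'],o['torque'],o['opening'],o['grip_force'],o['time'])
im,c=snap('wrist','w5',crop=(130,120,430,345),scale=2.6)
E
```

```text
[0.53467719 0.06989854 0.04257665] [ 0.23287598 -0.3162472   0.47824526] [ 0.07176814  0.01497881 -0.02102169] 0.011194267823059151 45.000101923942566 10.9
```

View pics/w5.png

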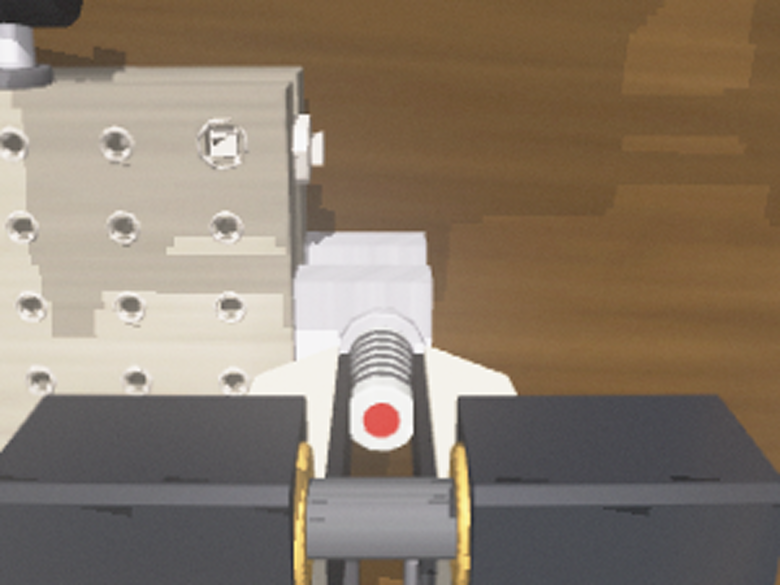

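w5 shows the fingers at (340,400) and (425,400) only just pinching the head at (381,420), with an opening of 11 mm instead of 14. The real fingertips sit roughly 20-25 mm above the reported TCP. I open and go lower with force checks.

{"api": "step_arm", "payload": {"commands": [{"translation": [0,0,0],"roll": 0},{"translation": [0,0,0],"roll": 0},{"translation": [0,0,0],"roll": 0},{"translation": [0,0,0],"roll": 0},{"translation": [0,0,0],"roll": 0},{"translation": [0,0,2],"roll": 0},{"translation": [0,0,2],"roll": 0},{"translation": [0,0,2],"roll": 0},{"translation": [0,0,1],"roll": 0}], "fingers": 0.45}}

```text
time: 11.7
tool_pos: [0.5344, 0.0699, 0.0351]
tool_rot: [3.141, -0.001, -3.083]
contact_force: [0.5, -0.6, -0.0]
opening: 0.0411
grip_force: 0.0
```

{"api": "step_arm", "payload": {"commands": [{"translation": [0,0,1],"roll": 0},{"translation": [0,0,1],"roll": 0},{"translation": [0,0,1],"roll": 0},{"translation": [0,0,1],"roll": 0},{"translation": [0,0,0],"roll": 0}]}}

```text
time: 12.12
tool_pos: [0.5345, 0.0699, 0.0313]
tool_rot: [3.142, -0.0, -3.083]
contact_force: [-0.2, 0.4, 0.7]
opening: 0.0415
grip_force: 0.0
```

```bash
python3 - <<'E'
from h import *
o=observe();print(o['tool_pos'],o['qpos'],o['contact_force'],o['opening'])
E
```

```text
[0.53451881 0.06987607 0.03131921] [-1.22549883e-02  5.64085757e-01  1.69703631e+00  8.03716815e-05
  8.80733165e-01 -1.64131122e+00] [-0.23072827  0.40245401  0.6790375 ] 0.04148129529581487
```

{"api": "step_arm", "payload": {"commands": [{"translation": [0,0,1],"roll": 0},{"translation": [0,0,1],"roll": 0},{"translation": [0,0,1],"roll": 0},{"translation": [0,0,1],"roll": 0},{"translation": [0,0,1],"roll": 0},{"translation": [0,0,0],"roll": 0}]}}

```text
time: 12.62
tool_pos: [0.5345, 0.0699, 0.0263]
tool_rot: [3.141, -0.0, -3.083]
contact_force: [0.3, -0.1, -0.2]
opening: 0.0415
grip_force: 0.0
```

{"api": "step_arm", "payload": {"commands": [{"translation": [0,0,1],"roll": 0},{"translation": [0,0,1],"roll": 0},{"translation": [0,0,1],"roll": 0},{"translation": [0,0,0],"roll": 0}]}}

```text
time: 12.95
tool_pos: [0.5345, 0.0699, 0.0233]
tool_rot: [3.141, -0.0, -3.083]
contact_force: [-0.7, -0.9, 0.4]
opening: 0.0415
grip_force: 0.0
```

Continuing in 1 mm steps towards contact, to learn the fingertip offset.

{"api": "step_arm", "payload": {"commands": [{"translation": [0,0,1],"roll": 0},{"translation": [0,0,1],"roll": 0},{"translation": [0,0,1],"roll": 0},{"translation": [0,0,0],"roll": 0}]}}

```text
time: 13.28
tool_pos: [0.5345, 0.0699, 0.0203]
tool_rot: [3.141, -0.0, -3.083]
contact_force: [-0.2, 0.5, -0.7]
opening: 0.0413
grip_force: 0.0
```

{"api": "step_arm", "payload": {"commands": [{"translation": [0,0,0.7],"roll": 0},{"translation": [0,0,0.7],"roll": 0},{"translation": [0,0,0],"roll": 0}]}}

```text
time: 13.53
tool_pos: [0.5345, 0.0699, 0.019]
tool_rot: [3.142, -0.0, -3.083]
contact_force: [-0.4, 0.1, 0.1]
opening: 0.0414
grip_force: 0.0
```

{"api": "step_arm", "payload": {"commands": [{"translation": [0,0,0],"roll": 0},{"translation": [0,0,0],"roll": 0},{"translation": [0,0,0],"roll": 0},{"translation": [0,0,0],"roll": 0},{"translation": [0,0,0],"roll": 0},{"translation": [0,0,0],"roll": 0},{"translation": [0,0,0],"roll": 0},{"translation": [0,0,0],"roll": 0}], "fingers": 0.0, "grip_force": 45}}

```text
time: 14.2
tool_pos: [0.5348, 0.0699, 0.0193]
tool_rot: [3.142, 0.0, -3.083]
contact_force: [-0.5, 0.2, 2.6]
opening: 0.0132
grip_force: 45.8
```

{"api": "step_arm", "payload": {"commands": [{"translation": [0,0,-2],"roll": 0},{"translation": [0,0,-3],"roll": 0},{"translation": [0,0,-4],"roll": 0},{"translation": [0,0,-5],"roll": 0},{"translation": [0,0,-5],"roll": 0},{"translation": [0,0,-5],"roll": 0},{"translation": [0,0,-5],"roll": 0},{"translation": [0,0,-5],"roll": 0},{"translation": [0,0,-5],"roll": 0},{"translation": [0,0,-5],"roll": 0},{"translation": [0,0,-5],"roll": 0},{"translation": [0,0,-3],"roll": 0},{"translation": [0,0,0],"roll": 0}]}}

```text
time: 15.28
tool_pos: [0.5351, 0.0699, 0.0719]
tool_rot: [-3.142, 0.001, -3.083]
contact_force: [-0.5, -0.4, -1.5]
opening: 0.013
grip_force: 45.5
```

```bash
python3 - <<'E'
from h import *
o=observe();print(o['tool_pos'],o['contact_force'],o['opening'],o['grip_force'])
im,c=snap('wrist','w6',crop=(130,120,430,345),scale=2.6)
E
```

```text
[0.53508721 0.06987029 0.07192409] [-0.4614253  -0.44937763 -1.45937593] 0.013040114516527902 45.49656510120258
```

View pics/w6.png

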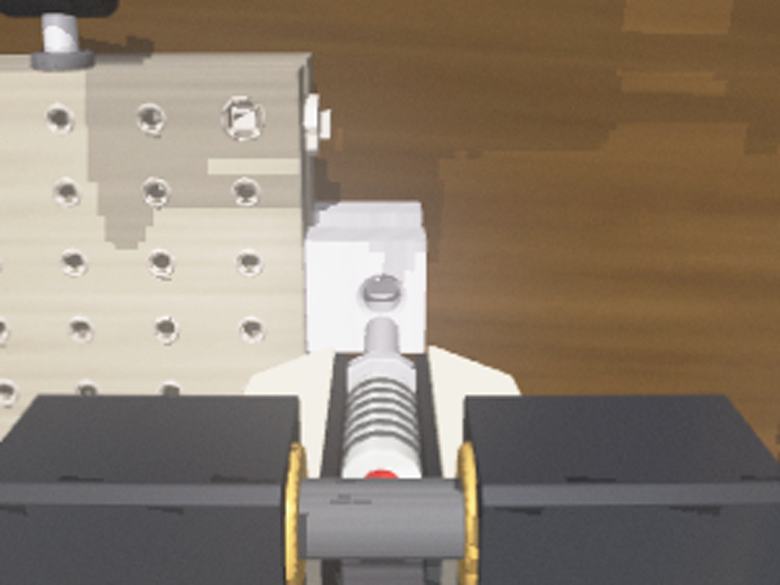

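w6 shows the pin lifted upright between the fingers at (381,420), with the empty bore at (381,290).

{"api": "step_arm", "payload": {"commands": [{"translation": [-8,0,0],"roll": 0},{"translation": [-10,0,0],"roll": 0},{"translation": [-10,-0.3,0],"roll": 0},{"translation": [-10,0,0],"roll": 0},{"translation": [-10,0,0],"roll": 0},{"translation": [-10,0,0],"roll": 0},{"translation": [-8.7,0,0],"roll": 0},{"translation": [0,0,0],"roll": 0},{"translation": [0,0,0],"roll": 0}]}}

```text
time: 16.08
tool_pos: [0.6013, 0.0735, 0.0704]
tool_rot: [3.141, -0.001, -3.083]
contact_force: [-0.0, -0.4, -1.3]
opening: 0.0128
grip_force: 45.5
```

```bash
python3 - <<'E'
from h import *
plan(.6017,.0735,.0274,-3.083)
o=observe();print(o['contact_force'],o['opening'],o['grip_force'],o['time'])
im,c=snap('wrist','w7',crop=(180,170,380,320),scale=3)
E
```

```text
tool-delta mm [-0.5 -0.  43. ] roll -0.0 rows>= 2 tcp [0.6013 0.0735 0.0704] rot [ 3.141e+00 -1.000e-03 -3.083e+00]
[-0.02561358 -0.36063304 -1.31551356] 0.012813732069745364 45.49624465405941 16.0833
```

View pics/w7.png

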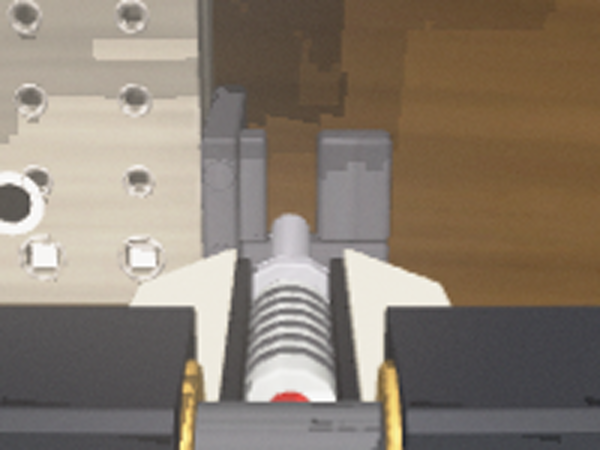

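w7 shows the slot spanning x 267-317 with the shank at (290,235), so it is lined up. Lowering.

{"api": "step_arm", "payload": {"commands": [{"translation": [0,0,4],"roll": 0},{"translation": [0,0,4],"roll": 0},{"translation": [0,0,4],"roll": 0},{"translation": [0,0,4],"roll": 0},{"translation": [0,0,4],"roll": 0},{"translation": [0,0,4],"roll": 0},{"translation": [0,0,4],"roll": 0},{"translation": [0,0,4],"roll": 0},{"translation": [0,0,4],"roll": 0},{"translation": [0,0,3],"roll": 0},{"translation": [0,0,2],"roll": 0},{"translation": [0,0,1.5],"roll": 0},{"translation": [0,0,0.8],"roll": 0},{"translation": [0,0,0],"roll": 0}]}}

```text
time: 17.3
tool_pos: [0.6012, 0.0735, 0.0277]
tool_rot: [3.142, -0.0, -3.083]
contact_force: [0.1, -0.3, 0.1]
opening: 0.0134
grip_force: 45.5
```

{"api": "step_arm", "payload": {"commands": [{"translation": [0,0,0],"roll": 0},{"translation": [0,0,0],"roll": 0},{"translation": [0,0,0],"roll": 0},{"translation": [0,0,0],"roll": 0},{"translation": [0,0,0],"roll": 0},{"translation": [0,0,0],"roll": 0},{"translation": [0,0,0],"roll": 0}], "fingers": 0.45}}

```text
time: 17.88
tool_pos: [0.6013, 0.0735, 0.0279]
tool_rot: [3.142, 0.0, -3.083]
contact_force: [-0.2, 0.8, -0.6]
opening: 0.041
grip_force: 0.0
```

{"api": "step_arm", "payload": {"commands": [{"translation": [0,0,-8],"roll": 0},{"translation": [0,0,-14],"roll": 0},{"translation": [0,0,-20],"roll": 0},{"translation": [0,0,-25],"roll": 0},{"translation": [0,0,-25],"roll": 0},{"translation": [0,0,-25],"roll": 0},{"translation": [0,0,0],"roll": 0}]}}

```text
time: 18.47
tool_pos: [0.6041, 0.0735, 0.1511]
tool_rot: [-3.141, 0.01, -3.083]
contact_force: [0.5, -0.7, 0.8]
opening: 0.0412
grip_force: 0.0
```

```bash
python3 - <<'E'
from h import *
im,c=snap('wrist','w8')
print(search_frame('wrist','transit_pin'))
print(observe()['time'], w2px(c,[.6017,.0735,.080]))
for n in ['stop_pin_a','pin_block']:
  print(n,[(round(d['confidence'],2),np.round(d['at'],4)) for d in search_frame('wrist',n)])
plan(.50,-.19,.15,-3.083)
E
```

```text
[{'at': [0.6002, 0.0755, 0.0739], 'confidence': 0.9}]
18.5667 [277.18895186 212.86751809]
stop_pin_a []
pin_block [(0.56, array([ 0.4921, -0.1608,  0.015 ]))]
tool-delta mm [ 115.7 -257.2   -5.8] roll -0.0 rows>= 9 tcp [0.6005 0.0735 0.1441] rot [ 3.141e+00 -2.000e-03 -3.083e+00]
```

{"api": "step_arm", "payload": {"commands": [{"translation": [0,0,0],"roll": 0.121},{"translation": [0,0,0],"roll": 0.121},{"translation": [0,0,0],"roll": 0.121},{"translation": [0,0,0],"roll": 0.121},{"translation": [0,0,0],"roll": 0.121},{"translation": [0,0,0],"roll": 0.121},{"translation": [0,0,0],"roll": 0.121},{"translation": [0,0,0],"roll": 0.121},{"translation": [0,0,0],"roll": 0.121},{"translation": [0,0,0],"roll": 0.121},{"translation": [0,0,0],"roll": 0.121},{"translation": [0,0,0],"roll": 0.121},{"translation": [0,0,0],"roll": 0.119}], "fingers": 0.4}}

```text
time: 19.75
tool_pos: [0.6004, 0.0734, 0.1432]
tool_rot: [-3.139, -0.0, 1.623]
contact_force: [0.9, -0.2, 1.7]
opening: 0.0368
grip_force: 0.0
```

{"api": "step_arm", "payload": {"commands": [{"translation": [-26.6,-14.4,-2.6],"roll": 0},{"translation": [-26.6,-14.4,-2.6],"roll": 0},{"translation": [-26.6,-14.4,-2.6],"roll": 0},{"translation": [-26.6,-14.4,-2.6],"roll": 0},{"translation": [-26.6,-14.4,-2.6],"roll": 0},{"translation": [-26.6,-14.4,-2.6],"roll": 0},{"translation": [-26.6,-14.4,-2.6],"roll": 0},{"translation": [-26.6,-14.4,-2.6],"roll": 0},{"translation": [-26.6,-14.4,-2.6],"roll": 0},{"translation": [-26.6,-14.4,-2.6],"roll": 0},{"translation": [0,0,0],"roll": 0},{"translation": [0,0,0],"roll": 0},{"translation": [0,0,0],"roll": 0}]}}

```text
time: 20.83
tool_pos: [0.4726, -0.1999, 0.1699]
tool_rot: [-3.14, -0.002, 1.628]
contact_force: [-0.2, 0.5, 0.5]
opening: 0.0364
grip_force: 0.0
```

```bash
python3 - <<'E'
from h import *
import json
im,c=snap('wrist','w9',crop=(60,0,500,330),scale=1.8)
json.dump({k:np.array(v).tolist() for k,v in c.items()},open('pics/w9.json','w'))
print(search_frame('wrist','stop_pin_a'),search_frame('wrist','vee_block'))
o=observe();print(o['tool_pos'],o['tool_rot'],o['time'])
E
```

```text
[{'at': [0.491, -0.1705, 0.064], 'confidence': 0.49}] []
[ 0.4731085  -0.19927592  0.17030001] [-3.14087042e+00 -8.50653218e-04  1.63035186e+00] 20.9833
```

View pics/w9.png

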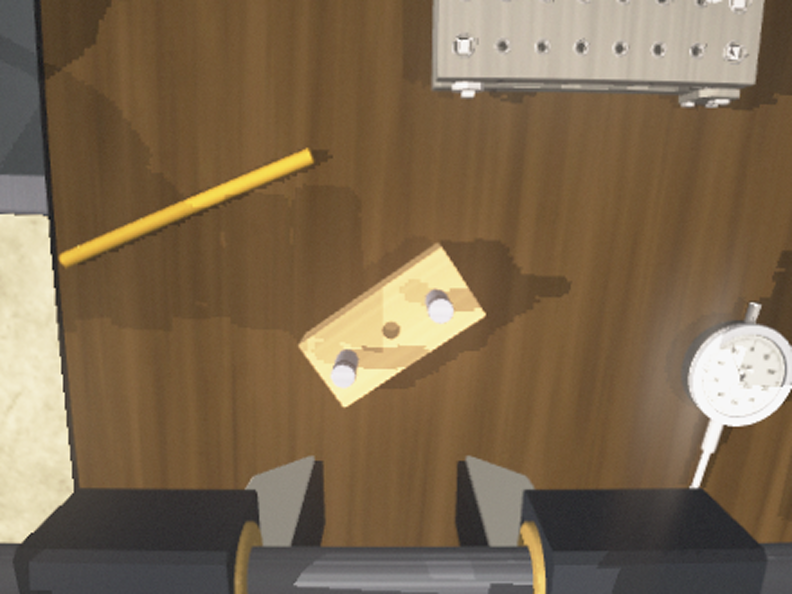

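w9 (scaled 1.8, offset 60) shows the pin tops at (343,377) and (440,312), and the empty middle hole at (391,329).

```bash
python3 - <<'E'
from h import *
import json
c=json.load(open('pics/w9.json'))
for n,u,v,z in [('A',343,377,.062),('B',440,312,.062),('mid',391,329,.03)]:
    p=px2w(c,(60+u/1.8,v/1.8),z);print(n,p.round(4)); plan(*p[:2],.07,1.629)
E
```

```text
A [ 0.4497 -0.2074  0.062 ]
tool-delta mm [ -6.8 -23.8 100.3] roll 0.001 rows>= 4 tcp [ 0.4731 -0.1993  0.1703] rot [-3.141e+00 -1.000e-03  1.630e+00]
B [ 0.4937 -0.1732  0.062 ]
tool-delta mm [ 24.7  22.2 100.3] roll 0.001 rows>= 4 tcp [ 0.4731 -0.1993  0.1703] rot [-3.141e+00 -1.000e-03  1.630e+00]
mid [ 0.4718 -0.1894  0.03  ]
tool-delta mm [  9.8  -0.6 100.3] roll 0.001 rows>= 4 tcp [ 0.4731 -0.1993  0.1703] rot [-3.141e+00 -1.000e-03  1.630e+00]
```

{"api": "step_arm", "payload": {"commands": [{"translation": [3.1,2.8,12.5],"roll": 0},{"translation": [3.1,2.8,12.5],"roll": 0},{"translation": [3.1,2.8,12.5],"roll": 0},{"translation": [3.1,2.8,12.5],"roll": 0},{"translation": [3.1,2.8,12.5],"roll": 0},{"translation": [3.1,2.8,12.5],"roll": 0},{"translation": [3.1,2.8,12.5],"roll": 0},{"translation": [3,2.6,12.5],"roll": 0},{"translation": [0,0,8],"roll": 0},{"translation": [0,0,8],"roll": 0},{"translation": [0,0,8],"roll": 0},{"translation": [0,0,8],"roll": 0},{"translation": [0,0,8],"roll": 0},{"translation": [0,0,6],"roll": 0},{"translation": [0,0,6],"roll": 0},{"translation": [0,0,0],"roll": 0},{"translation": [0,0,0],"roll": 0}]}}

```text
time: 22.4
tool_pos: [0.4935, -0.1745, 0.0186]
tool_rot: [-3.141, -0.0, 1.629]
contact_force: [-0.4, 0.3, 0.3]
opening: 0.0369
grip_force: 0.0
```

{"api": "step_arm", "payload": {"commands": [{"translation": [0,0,0],"roll": 0},{"translation": [0,0,0],"roll": 0},{"translation": [0,0,0],"roll": 0},{"translation": [0,0,0],"roll": 0},{"translation": [0,0,0],"roll": 0},{"translation": [0,0,0],"roll": 0},{"translation": [0,0,0],"roll": 0}], "fingers": 0.0, "grip_force": 45}}

```text
time: 22.98
tool_pos: [0.4938, -0.1746, 0.019]
tool_rot: [3.141, 0.0, 1.629]
contact_force: [0.6, -0.5, 2.0]
opening: 0.0108
grip_force: 45.0
```

{"api": "step_arm", "payload": {"commands": [{"translation": [0,0,-2],"roll": 0},{"translation": [0,0,-3],"roll": 0},{"translation": [0,0,-4],"roll": 0},{"translation": [0,0,-6],"roll": 0},{"translation": [0,0,-8],"roll": 0},{"translation": [0,0,-8],"roll": 0},{"translation": [0,0,-8],"roll": 0},{"translation": [0,0,-8],"roll": 0},{"translation": [0,0,-3],"roll": 0},{"translation": [0,0,0],"roll": 0},{"translation": [0,0,0],"roll": 0}]}}

```text
time: 23.9
tool_pos: [0.4936, -0.1745, 0.069]
tool_rot: [3.141, 0.0, 1.629]
contact_force: [0.3, -0.4, -0.7]
opening: 0.0108
grip_force: 45.0
```

```bash
cat >> h.py <<'E'
PL=np.array([.557447,-.006119,1.6253])
def pw(x,y,z=38.8):
    c_,s_=np.cos(PL[2]),np.sin(PL[2]);return np.array([PL[0]+(c_*x-s_*y)/1000,PL[1]+(s_*x+c_*y)/1000,z/1000])
E
python3 - <<'E'
from h import *
o=observe();print(o['contact_force'],o['opening'],o['grip_force'],o['time'])
for x in (-16,16):
  p=pw(x,-50);print(p);plan(p[0],p[1],.08,1.629)
E
```

```text
[ 0.27339029 -0.39006233 -0.74753173] 0.010757108273325202 44.99825477600098 23.9
[ 0.60824438 -0.01937141  0.0388    ]
tool-delta mm [148.2 123.5 -11. ] roll -0.0 rows>= 5 tcp [ 0.4936 -0.1745  0.069 ] rot [3.141 0.    1.629]
[0.60650113 0.01258108 0.0388    ]
tool-delta mm [180.2 123.6 -11. ] roll -0.0 rows>= 7 tcp [ 0.4936 -0.1745  0.069 ] rot [3.141 0.    1.629]
```

{"api": "step_arm", "payload": {"commands": [{"translation": [14.8,12.3,0],"roll": 0},{"translation": [14.8,12.3,0],"roll": 0},{"translation": [14.8,12.3,0],"roll": 0},{"translation": [14.8,12.3,0],"roll": 0},{"translation": [14.8,12.3,0],"roll": 0},{"translation": [14.8,12.3,0],"roll": 0},{"translation": [14.8,12.3,0],"roll": 0},{"translation": [14.8,12.3,0],"roll": 0},{"translation": [14.8,12.3,0],"roll": 0},{"translation": [13.7,12.5,0],"roll": 0},{"translation": [0,0,8],"roll": 0},{"translation": [0,0,6],"roll": 0},{"translation": [0,0,0],"roll": 0},{"translation": [0,0,0],"roll": 0}]}}

```text
time: 25.07
tool_pos: [0.6068, -0.0214, 0.0537]
tool_rot: [-3.139, -0.0, 1.628]
contact_force: [0.1, 0.2, -0.8]
opening: 0.0111
grip_force: 45.0
```

```bash
python3 - <<'E'
from h import *
o=observe();print(o['contact_force'],o['opening'],o['grip_force'],o['time'])
im,c=snap('wrist','w10',crop=(180,150,380,300),scale=4)
p=pw(-16,-50);plan(p[0],p[1],.06,1.629)
q=lambda w:((w2px(c,w)-[180,150])*4).round()
print('hole',q(p),'axis pred tip', q([*np.array(o['tool_pos'])[:2],.0477]), q(pw(16,-50)))
E
```

```text
[ 0.12030845  0.21622182 -0.7805949 ] 0.011108965072385998 44.988829493522644 25.0667
tool-delta mm [ 2.1  1.  -5.7] roll -0.001 rows>= 1 tcp [ 0.6073 -0.0215  0.0543] rot [-3.14  -0.     1.628]
hole [401. 360.] axis pred tip [391. 395.] [402. 153.]
```

View pics/w10.png

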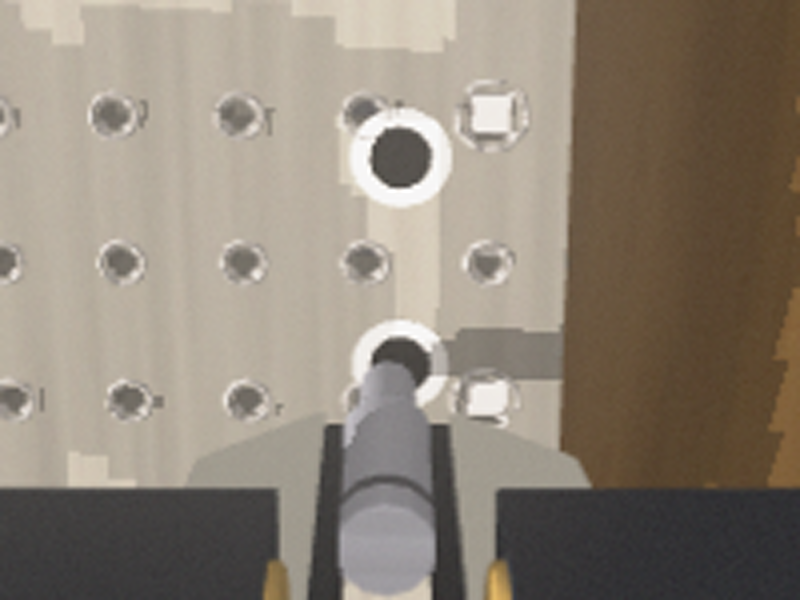

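w10 shows the hole at (401,361) and the pin tip at about (388,380), 7 mm above it. I shift +0.5 / +1.5 mm and lower while watching the force.

{"api": "step_arm", "payload": {"commands": [{"translation": [0.5,1.5,0],"roll": 0},{"translation": [0,0,0],"roll": 0},{"translation": [0,0,2],"roll": 0},{"translation": [0,0,2],"roll": 0},{"translation": [0,0,1.5],"roll": 0},{"translation": [0,0,1],"roll": 0},{"translation": [0,0,1],"roll": 0},{"translation": [0,0,1],"roll": 0},{"translation": [0,0,0],"roll": 0}]}}

```text
time: 25.87
tool_pos: [0.6094, -0.0201, 0.0461]
tool_rot: [-3.141, -0.0, 1.629]
contact_force: [-0.1, -0.2, -0.8]
opening: 0.0104
grip_force: 45.0
```

{"api": "step_arm", "payload": {"commands": [{"translation": [0,0,1],"roll": 0},{"translation": [0,0,1],"roll": 0},{"translation": [0,0,1],"roll": 0},{"translation": [0,0,1],"roll": 0},{"translation": [0,0,0],"roll": 0}]}}

```text
time: 26.28
tool_pos: [0.6092, -0.0204, 0.042]
tool_rot: [-3.141, 0.0, 1.629]
contact_force: [-0.6, -2.0, 1.3]
opening: 0.0103
grip_force: 45.0
```

```bash
python3 - <<'E'
from h import *
o=observe();print(o['contact_force'],o['torque'],o['opening'],o['grip_force'],o['time'])
im,c=snap('wrist','w11',crop=(180,150,380,300),scale=4)
p=pw(-16,-50);plan(p[0],p[1],.03,1.629)
E
```

```text
[-0.57521111 -2.04685621  1.26598803] [-0.52098341  0.29751038  0.0352836 ] 0.010310073092838769 44.991735219955444 26.2833
tool-delta mm [ 1.1 -0.9 12.1] roll -0.0 rows>= 1 tcp [ 0.6092 -0.0204  0.0421] rot [-3.141  0.     1.629]
```

{"api": "step_arm", "payload": {"commands": [{"translation": [-0.3,-0.5,0],"roll": 0},{"translation": [0,0,1],"roll": 0},{"translation": [0,0,1],"roll": 0},{"translation": [0,0,1],"roll": 0},{"translation": [0,0,1],"roll": 0},{"translation": [0,0,0],"roll": 0}]}}

```text
time: 26.83
tool_pos: [0.609, -0.0205, 0.0381]
tool_rot: [-3.141, -0.0, 1.629]
contact_force: [-0.4, -2.1, -0.1]
opening: 0.0105
grip_force: 45.0
```

```bash
python3 - <<'E'
from h import *
o=observe();print(o['tool_pos'],o['contact_force'],o['torque'],o['opening'],o['grip_force'],o['time'])
E
```

```text
[ 0.60902964 -0.02046924  0.03808441] [-0.44283562 -2.10487756 -0.13322177] [-0.5256456   0.26702146 -0.0547389 ] 0.010469386163433424 44.99113440513611 26.8333
```

{"api": "step_arm", "payload": {"commands": [{"translation": [-0.3,0,1.5],"roll": 0},{"translation": [0,0,1.5],"roll": 0},{"translation": [0,0,1.5],"roll": 0},{"translation": [0,0,1.5],"roll": 0},{"translation": [0,0,1.5],"roll": 0},{"translation": [0,0,1.5],"roll": 0},{"translation": [0,0,0],"roll": 0}]}}

```text
time: 27.42
tool_pos: [0.609, -0.0207, 0.0289]
tool_rot: [-3.141, -0.0, 1.629]
contact_force: [-1.1, -1.6, -0.7]
opening: 0.0107
grip_force: 45.0
```

{"api": "step_arm", "payload": {"commands": [{"translation": [0,0,0.7],"roll": 0},{"translation": [0,0,0.7],"roll": 0},{"translation": [0,0,0],"roll": 0}]}}

```text
time: 27.67
tool_pos: [0.6092, -0.0207, 0.028]
tool_rot: [3.141, -0.0, 1.629]
contact_force: [-1.7, -2.5, 0.7]
opening: 0.0108
grip_force: 45.0
```

{"api": "step_arm", "payload": {"commands": [{"translation": [0,0,0.5],"roll": 0},{"translation": [0,0,0],"roll": 0},{"translation": [0,0,0],"roll": 0},{"translation": [0,0,0],"roll": 0},{"translation": [0,0,0],"roll": 0},{"translation": [0,0,0],"roll": 0},{"translation": [0,0,-8],"roll": 0},{"translation": [0,0,-12],"roll": 0},{"translation": [0,0,-20],"roll": 0},{"translation": [0,0,-20],"roll": 0},{"translation": [0,0,0],"roll": 0},{"translation": [0,0,0],"roll": 0}], "fingers": 0.4}}

```text
time: 28.67
tool_pos: [0.6103, -0.0209, 0.0897]
tool_rot: [3.138, 0.001, 1.629]
contact_force: [-0.9, 1.4, -0.0]
opening: 0.0367
grip_force: 0.0
```

```bash
python3 - <<'E'
from h import *
plan(.4497,-.2074,.088,1.629);o=observe();print(o['opening'],o['time'])
E
```

```text
tool-delta mm [-176.9 -171.1    1.1] roll -0.0 rows>= 6 tcp [ 0.6103 -0.0209  0.0897] rot [3.138e+00 1.000e-03 1.629e+00]
0.0366863144663207 28.6667
```

{"api": "step_arm", "payload": {"commands": [{"translation": [-22.1,-21.4,0],"roll": 0},{"translation": [-22.1,-21.4,0],"roll": 0},{"translation": [-22.1,-21.4,0],"roll": 0},{"translation": [-22.1,-21.4,0],"roll": 0},{"translation": [-22.1,-21.4,0],"roll": 0},{"translation": [-22.1,-21.4,0],"roll": 0},{"translation": [-22.1,-21.4,0],"roll": 0},{"translation": [-22.1,-21.4,0],"roll": 0},{"translation": [0,0,0],"roll": 0},{"translation": [0,0,0],"roll": 0},{"translation": [0,0,12],"roll": 0},{"translation": [0,0,12],"roll": 0},{"translation": [0,0,12],"roll": 0},{"translation": [0,0,10],"roll": 0},{"translation": [0,0,10],"roll": 0},{"translation": [0,0,8],"roll": 0},{"translation": [0,0,6],"roll": 0},{"translation": [0,0,0],"roll": 0},{"translation": [0,0,0],"roll": 0}]}}

```text
time: 30.25
tool_pos: [0.4485, -0.207, 0.0172]
tool_rot: [-3.141, -0.0, 1.629]
contact_force: [0.5, -0.3, -0.5]
opening: 0.0368
grip_force: 0.0
```

{"api": "step_arm", "payload": {"commands": [{"translation": [0,0,0],"roll": 0},{"translation": [0,0,0],"roll": 0},{"translation": [0,0,0],"roll": 0},{"translation": [0,0,0],"roll": 0},{"translation": [0,0,0],"roll": 0},{"translation": [0,0,0],"roll": 0},{"translation": [0,0,0],"roll": 0}], "fingers": 0.0, "grip_force": 45}}

```text
time: 30.83
tool_pos: [0.449, -0.2074, 0.0177]
tool_rot: [3.14, 0.001, 1.629]
contact_force: [2.0, 0.3, 1.0]
opening: 0.0102
grip_force: 44.9
```

```bash
python3 - <<'E'
from h import *
o=observe();print(o['tool_pos'],o['contact_force'],o['opening'],o['grip_force'],o['time'])
E
```

```text
[ 0.44898725 -0.20736803  0.01769565] [1.9520753  0.34835084 1.0016364 ] 0.01021427806041156 44.93508338928223 30.8333
```

{"api": "step_arm", "payload": {"commands": [{"translation": [0,0,-2],"roll": 0},{"translation": [0,0,-3],"roll": 0},{"translation": [0,0,-4],"roll": 0},{"translation": [0,0,-6],"roll": 0},{"translation": [0,0,-8],"roll": 0},{"translation": [0,0,-8],"roll": 0},{"translation": [0,0,-8],"roll": 0},{"translation": [0,0,-8],"roll": 0},{"translation": [0,0,-8],"roll": 0},{"translation": [0,0,0],"roll": 0},{"translation": [0,0,0],"roll": 0}]}}

```text
time: 31.75
tool_pos: [0.4486, -0.2073, 0.073]
tool_rot: [3.141, 0.001, 1.629]
contact_force: [0.2, 0.5, 0.1]
opening: 0.0109
grip_force: 44.9
```

```bash
python3 - <<'E'
from h import *
plan(.6073,.0126,.0727,1.629);o=observe();print(o['opening'],o['time'])
E
```

```text
tool-delta mm [210.3 171.2   0.3] roll -0.0 rows>= 8 tcp [ 0.4486 -0.2073  0.073 ] rot [3.141e+00 1.000e-03 1.629e+00]
0.010888730451119388 31.75
```

{"api": "step_arm", "payload": {"commands": [{"translation": [17.5,14.3,0],"roll": 0},{"translation": [17.5,14.3,0],"roll": 0},{"translation": [17.5,14.3,0],"roll": 0},{"translation": [17.5,14.3,0],"roll": 0},{"translation": [17.5,14.3,0],"roll": 0},{"translation": [17.5,14.3,0],"roll": 0},{"translation": [17.5,14.3,0],"roll": 0},{"translation": [17.5,14.3,0],"roll": 0},{"translation": [17.5,14.3,0],"roll": 0},{"translation": [17.5,14.3,0],"roll": 0},{"translation": [17.5,14.3,0],"roll": 0},{"translation": [17.8,13.9,0],"roll": 0},{"translation": [0,0,8],"roll": 0},{"translation": [0,0,8],"roll": 0},{"translation": [0,0,4],"roll": 0},{"translation": [0,0,0],"roll": 0},{"translation": [0,0,0],"roll": 0}]}}

```text
time: 33.17
tool_pos: [0.6063, 0.0118, 0.0518]
tool_rot: [-3.14, -0.0, 1.628]
contact_force: [1.3, 0.6, -0.4]
opening: 0.0107
grip_force: 44.9
```

```bash
python3 - <<'E'
from h import *
plan(.6073,.0126,.0425,1.629);o=observe();print(o['opening'],o['time'])
E
```

```text
tool-delta mm [0.7 1.  9.3] roll -0.001 rows>= 1 tcp [0.6063 0.0118 0.0518] rot [-3.14  -0.     1.628]
0.010738654514557563 33.1667
```

{"api": "step_arm", "payload": {"commands": [{"translation": [0.7,1,0],"roll": 0},{"translation": [0,0,0],"roll": 0},{"translation": [0,0,2],"roll": 0},{"translation": [0,0,2],"roll": 0},{"translation": [0,0,1],"roll": 0},{"translation": [0,0,1],"roll": 0},{"translation": [0,0,1],"roll": 0},{"translation": [0,0,1],"roll": 0},{"translation": [0,0,0],"roll": 0}]}}

```text
time: 33.92
tool_pos: [0.608, 0.0134, 0.0442]
tool_rot: [-3.141, -0.0, 1.629]
contact_force: [0.2, 0.3, -0.6]
opening: 0.0108
grip_force: 44.9
```

{"api": "step_arm", "payload": {"commands": [{"translation": [0,0,1],"roll": 0},{"translation": [0,0,1],"roll": 0},{"translation": [0,0,0],"roll": 0}]}}

```text
time: 34.17
tool_pos: [0.608, 0.0132, 0.0426]
tool_rot: [-3.141, 0.0, 1.629]
contact_force: [-2.0, -1.7, 3.4]
opening: 0.0109
grip_force: 45.0
```

{"api": "step_arm", "payload": {"commands": [{"translation": [0,0,1],"roll": 0},{"translation": [0,0,1],"roll": 0},{"translation": [0,0,0],"roll": 0}]}}

```text
time: 34.42
tool_pos: [0.6075, 0.0131, 0.04]
tool_rot: [-3.14, 0.0, 1.629]
contact_force: [-2.7, -3.5, 1.3]
opening: 0.0107
grip_force: 45.0
```

{"api": "step_arm", "payload": {"commands": [{"translation": [-0.5,-0.4,1],"roll": 0},{"translation": [0,0,1.5],"roll": 0},{"translation": [0,0,1.5],"roll": 0},{"translation": [0,0,1.5],"roll": 0},{"translation": [0,0,0],"roll": 0}]}}

```text
time: 34.83
tool_pos: [0.6074, 0.0129, 0.0344]
tool_rot: [-3.141, -0.0, 1.629]
contact_force: [-2.8, -2.4, 0.5]
opening: 0.0108
grip_force: 45.0
```

{"api": "step_arm", "payload": {"commands": [{"translation": [0,0,1.5],"roll": 0},{"translation": [0,0,1.5],"roll": 0},{"translation": [0,0,1.5],"roll": 0},{"translation": [0,0,1.5],"roll": 0},{"translation": [0,0,1],"roll": 0},{"translation": [0,0,0],"roll": 0}]}}

```text
time: 35.33
tool_pos: [0.6075, 0.0128, 0.0276]
tool_rot: [-3.141, 0.0, 1.629]
contact_force: [-4.1, -3.6, 0.9]
opening: 0.0106
grip_force: 45.0
```

{"api": "step_arm", "payload": {"commands": [{"translation": [0,0,0.7],"roll": 0},{"translation": [0,0,0.7],"roll": 0},{"translation": [0,0,0],"roll": 0}]}}

```text
time: 35.58
tool_pos: [0.6075, 0.0127, 0.0264]
tool_rot: [-3.141, 0.0, 1.629]
contact_force: [-4.3, -3.7, 2.1]
opening: 0.0107
grip_force: 45.0
```

{"api": "step_arm", "payload": {"commands": [{"translation": [0,0,0],"roll": 0},{"translation": [0,0,0],"roll": 0},{"translation": [0,0,0],"roll": 0},{"translation": [0,0,0],"roll": 0},{"translation": [0,0,0],"roll": 0},{"translation": [0,0,-8],"roll": 0},{"translation": [0,0,-12],"roll": 0},{"translation": [0,0,-20],"roll": 0},{"translation": [0,0,-20],"roll": 0},{"translation": [0,0,-20],"roll": 0},{"translation": [0,0,0],"roll": 0}], "fingers": 0.4}}

```text
time: 36.5
tool_pos: [0.6107, 0.0128, 0.1123]
tool_rot: [3.132, 0.001, 1.629]
contact_force: [0.2, -0.6, 1.1]
opening: 0.0364
grip_force: 0.0
```

{"api": "step_arm", "payload": {"commands": [{"translation": [0,0,0],"roll": -0.121},{"translation": [0,0,0],"roll": -0.121},{"translation": [0,0,0],"roll": -0.121},{"translation": [0,0,0],"roll": -0.121},{"translation": [0,0,0],"roll": -0.121},{"translation": [0,0,0],"roll": -0.121},{"translation": [0,0,0],"roll": -0.121},{"translation": [0,0,0],"roll": -0.121},{"translation": [0,0,0],"roll": -0.121},{"translation": [0,0,0],"roll": -0.121},{"translation": [0,0,0],"roll": -0.121},{"translation": [0,0,0],"roll": -0.121},{"translation": [0,0,0],"roll": -0.115},{"translation": [0,0,0],"roll": 0}], "fingers": 0.7}}

```text
time: 37.67
tool_pos: [0.6078, 0.0129, 0.1068]
tool_rot: [3.142, 0.0, -3.083]
contact_force: [0.6, -0.0, -0.7]
opening: 0.0642
grip_force: 0.0
```

```bash
python3 - <<'E'
from h import *
im,c=snap('wrist','w12')
p=pw(0,98.7,32.5);print(p);plan(p[0],p[1],.07,-3.087)
print([(n,[(round(d['confidence'],2),np.round(d['at'],4).tolist()) for d in search_frame('wrist',n)]) for n in ('stop_pin_a','transit_pin')])
th=np.linspace(0,1.0,31);y=165*np.cos(th)-11*np.sin(th);z=165*np.sin(th)+11*np.cos(th)
print(np.c_[np.diff(y),-np.diff(z)].round(1).tolist())
E
```

```text
[ 0.45889357 -0.01149585  0.0325    ]
tool-delta mm [149.9 -16.7  36.7] roll -0.003 rows>= 5 tcp [0.6077 0.013  0.1067] rot [ 3.141  0.    -3.09 ]
[('stop_pin_a', [(0.67, [0.6061, 0.015, 0.0709]), (0.61, [0.606, -0.0166, 0.0669])]), ('transit_pin', [(0.56, [0.5955, 0.0727, 0.0758])])]
[[-0.5, -5.5], [-0.6, -5.5], [-0.8, -5.5], [-1.0, -5.4], [-1.2, -5.4], [-1.4, -5.3], [-1.5, -5.3], [-1.7, -5.2], [-1.9, -5.2], [-2.1, -5.1], [-2.2, -5.0], [-2.4, -5.0], [-2.6, -4.9], [-2.7, -4.8], [-2.9, -4.7], [-3.0, -4.6], [-3.2, -4.5], [-3.3, -4.4], [-3.5, -4.3], [-3.6, -4.2], [-3.8, -4.0], [-3.9, -3.9], [-4.0, -3.8], [-4.1, -3.6], [-4.3, -3.5], [-4.4, -3.4], [-4.5, -3.2], [-4.6, -3.1], [-4.7, -2.9], [-4.8, -2.7]]
```

{"api": "step_arm", "payload": {"commands": [{"translation": [18.8,-2.1,0],"roll": 0},{"translation": [18.8,-2.1,0],"roll": 0},{"translation": [18.8,-2.1,0],"roll": 0},{"translation": [18.8,-2.1,0],"roll": 0},{"translation": [18.8,-2.1,0],"roll": 0},{"translation": [18.8,-2.1,0],"roll": 0},{"translation": [18.8,-2.1,0],"roll": 0},{"translation": [18.5,-2.1,0],"roll": 0},{"translation": [0,0,15],"roll": 0},{"translation": [0,0,15],"roll": 0},{"translation": [0,0,15],"roll": 0},{"translation": [0,0,12],"roll": 0},{"translation": [0,0,12],"roll": 0},{"translation": [0,0,10],"roll": 0},{"translation": [0,0,9],"roll": 0},{"translation": [0,0,8],"roll": 0},{"translation": [0,0,5],"roll": 0},{"translation": [0,0,0],"roll": 0},{"translation": [0,0,0],"roll": 0}]}}

```text
time: 39.4
tool_pos: [0.4588, -0.012, 0.0055]
tool_rot: [3.141, -0.0, -3.088]
contact_force: [-0.6, -0.7, -1.0]
opening: 0.0642
grip_force: 0.0
```

```bash
python3 - <<'E'
from h import *
p=pw(0,98.7,32.5);plan(p[0],p[1],-.002,-3.087);o=observe();print(o['contact_force'],o['opening'])
E
```

```text
tool-delta mm [-0.1  0.5  7.5] roll -0.001 rows>= 1 tcp [ 0.4588 -0.012   0.0055] rot [ 3.141 -0.    -3.088]
[-0.56377134 -0.7099001  -1.0412687 ] 0.06424480251447307
```

Down 5 mm more, then grip firmly.

{"api": "step_arm", "payload": {"commands": [{"translation": [0,0.5,3],"roll": 0},{"translation": [0,0,2],"roll": 0},{"translation": [0,0,0],"roll": 0}]}}

```text
time: 39.65
tool_pos: [0.4587, -0.0114, 0.0004]
tool_rot: [3.142, 0.0, -3.087]
contact_force: [-0.1, 0.2, -0.1]
opening: 0.0641
grip_force: 0.0
```

{"api": "step_arm", "payload": {"commands": [{"translation": [0,0,0],"roll": 0},{"translation": [0,0,0],"roll": 0},{"translation": [0,0,0],"roll": 0},{"translation": [0,0,0],"roll": 0},{"translation": [0,0,0],"roll": 0},{"translation": [0,0,0],"roll": 0},{"translation": [0,0,0],"roll": 0},{"translation": [0,0,0],"roll": 0},{"translation": [0,0,0],"roll": 0}], "fingers": 0.0, "grip_force": 60}}

```text
time: 40.4
tool_pos: [0.4588, -0.0115, 0.0005]
tool_rot: [3.142, 0.0, -3.087]
contact_force: [0.5, -0.3, 0.1]
opening: 0.0256
grip_force: 60.0
```

{"api": "step_arm", "payload": {"commands": [{"translation": [-0.5,0,-5.5],"roll": 0},{"translation": [-0.6,0,-5.5],"roll": 0},{"translation": [-0.8,0,-5.5],"roll": 0},{"translation": [-1.0,0,-5.4],"roll": 0},{"translation": [-1.2,0,-5.4],"roll": 0},{"translation": [-1.4,0,-5.3],"roll": 0}]}}

```text
time: 40.9
tool_pos: [0.4638, -0.0112, 0.0319]
tool_rot: [3.141, -0.002, -3.087]
contact_force: [6.3, -1.3, -20.9]
opening: 0.0254
grip_force: 60.0
```

{"api": "step_arm", "payload": {"commands": [{"translation": [-1.5,0,-5.3],"roll": 0},{"translation": [-1.7,0,-5.2],"roll": 0},{"translation": [-1.9,0,-5.2],"roll": 0},{"translation": [-2.1,0,-5.1],"roll": 0},{"translation": [-2.2,0,-5.0],"roll": 0},{"translation": [-2.4,0,-5.0],"roll": 0},{"translation": [-2.6,0,-4.9],"roll": 0},{"translation": [-2.7,0,-4.8],"roll": 0},{"translation": [-2.9,0,-4.7],"roll": 0},{"translation": [-3.0,0,-4.6],"roll": 0},{"translation": [-3.2,0,-4.5],"roll": 0},{"translation": [-3.3,0,-4.4],"roll": 0}]}}

```text
time: 41.9
tool_pos: [0.4924, -0.0096, 0.091]
tool_rot: [3.141, -0.004, -3.087]
contact_force: [2.0, -2.2, -21.4]
opening: 0.0255
grip_force: 60.0
```

{"api": "step_arm", "payload": {"commands": [{"translation": [-3.5,0,-4.3],"roll": 0},{"translation": [-3.6,0,-4.2],"roll": 0},{"translation": [-3.8,0,-4.0],"roll": 0},{"translation": [-3.9,0,-3.9],"roll": 0},{"translation": [-4.0,0,-3.8],"roll": 0},{"translation": [-4.1,0,-3.6],"roll": 0},{"translation": [-4.3,0,-3.5],"roll": 0},{"translation": [-4.4,0,-3.4],"roll": 0},{"translation": [-4.5,0,-3.2],"roll": 0},{"translation": [-4.6,0,-3.1],"roll": 0},{"translation": [0,0,0],"roll": 0}]}}

```text
time: 42.82
tool_pos: [0.5345, -0.0072, 0.1294]
tool_rot: [3.141, -0.001, -3.087]
contact_force: [-3.3, -2.1, -14.6]
opening: 0.0254
grip_force: 60.0
```

```bash
python3 - <<'E'
from h import *
o=observe();print(o['tool_pos'],o['contact_force'],o['torque'],o['opening'],o['grip_force'],o['time'])
th=14/15*1.0;y=-66.3+165*np.cos(th)-11*np.sin(th);z=21.5+165*np.sin(th)+11*np.cos(th);print(pw(0,y,z-32.5))
E
```

```text
[ 0.53454955 -0.00718593  0.12944743] [ -3.30400987  -2.1230318  -14.55006871] [-0.40298041  1.16773557 -0.01149754] 0.025439056097397814 59.99276518821716 42.8167
[ 0.53441977 -0.00737531  0.12814211]
```

{"api": "step_arm", "payload": {"commands": [{"translation": [-4.7,0,-2.9],"roll": 0},{"translation": [-4.8,0,-2.7],"roll": 0},{"translation": [0,0,0],"roll": 0},{"translation": [0,0,0],"roll": 0}]}}

```text
time: 43.15
tool_pos: [0.5436, -0.0067, 0.1348]
tool_rot: [3.141, -0.001, -3.087]
contact_force: [-4.4, -2.9, -15.6]
opening: 0.0251
grip_force: 60.0
```

{"api": "step_arm", "payload": {"commands": [{"translation": [0,0,0],"roll": 0},{"translation": [0,0,0],"roll": 0},{"translation": [0,0,0],"roll": 0},{"translation": [0,0,0],"roll": 0},{"translation": [0,0,0],"roll": 0},{"translation": [0,0,0],"roll": 0},{"translation": [0,0,0],"roll": 0}], "fingers": 0.6}}

```text
time: 43.73
tool_pos: [0.5442, -0.0068, 0.1349]
tool_rot: [-3.142, 0.001, -3.087]
contact_force: [-0.6, -0.4, 0.9]
opening: 0.0548
grip_force: 0.0
```

{"api": "step_arm", "payload": {"commands": [{"translation": [0,0,-8],"roll": 0},{"translation": [0,0,-12],"roll": 0},{"translation": [0,0,-20],"roll": 0},{"translation": [0,0,-20],"roll": 0},{"translation": [0,0,0],"roll": 0}]}}

```text
time: 44.15
tool_pos: [0.546, -0.0072, 0.1989]
tool_rot: [-3.14, 0.007, -3.087]
contact_force: [0.9, -0.0, 0.7]
opening: 0.0555
grip_force: 0.0
```

```bash
python3 - <<'E'
from h import *
print(observe()['time']);plan(.50,.21,.20,-3.087)
E
```

```text
44.15
tool-delta mm [ 34.1 219.3  -1.7] roll -0.0 rows>= 8 tcp [ 0.546  -0.0072  0.1989] rot [-3.14   0.007 -3.087]
```

{"api": "step_arm", "payload": {"commands": [{"translation": [1,25,0],"roll": 0},{"translation": [1,25,0],"roll": 0},{"translation": [1,25,0],"roll": 0},{"translation": [1,25,0],"roll": 0},{"translation": [1,25,5],"roll": 0},{"translation": [1,25,5],"roll": 0},{"translation": [1,25,10],"roll": 0},{"translation": [1,25,10],"roll": 0},{"translation": [2,25,10],"roll": 0},{"translation": [2,23,10],"roll": 0},{"translation": [0,0,0],"roll": 0},{"translation": [0,0,0],"roll": 0}]}}

```text
time: 45.15
tool_pos: [0.5176, 0.2409, 0.1436]
tool_rot: [-3.141, -0.002, -3.085]
contact_force: [-0.2, -0.5, -0.5]
opening: 0.0551
grip_force: 0.0
```

```bash
python3 - <<'E'
from h import *
import json
im,c=snap('wrist','w13',crop=(200,60,400,260),scale=3)
json.dump({k:np.array(v).tolist() for k,v in c.items()},open('pics/w13.json','w'))
o=observe();print(o['tool_pos'],o['tool_rot'],o['time'])
print(search_frame('wrist','gauge_25'))
E
```

```text
[0.51824574 0.24012153 0.14425191] [-3.14116127e+00 -4.52954109e-04 -3.08629232e+00] 45.2
[{'at': [0.5757, 0.2273, 0.0114], 'confidence': 0.97}, {'at': [0.4893, 0.2459, 0.0275], 'confidence': 0.91}]
```

View pics/w13.png

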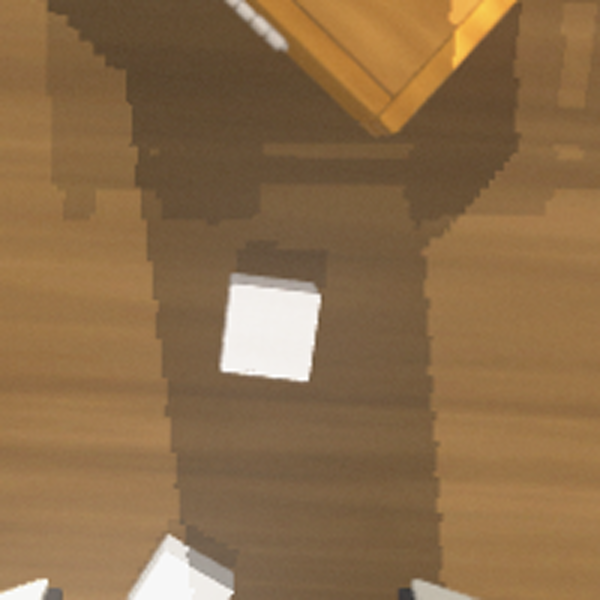

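w13 (scaled 3, offset 200/60) shows the near block's top at corners (233,281), (321,294), (310,381) and (220,372). The far block's top corner is at (170,537).

```bash
python3 - <<'E'
from h import *
import json
c=json.load(open('pics/w13.json'))
C=[(233,281),(321,294),(310,381),(220,372)]
for z in (.0113,.016,.020,.025):
    P=np.array([px2w(c,(200+u/3,60+v/3),z) for u,v in C]);L=[np.linalg.norm(P[i]-P[i-1])*1000 for i in range(4)]
    e=P[1]-P[0];print(z,np.round(L,1),np.mean(L).round(2),P.mean(0).round(4),np.degrees(np.arctan2(e[1],e[0])).round(1))
# far block from live image
im=read_camera('wrist');c2=get_calibration('wrist')
g=cv2.cvtColor(im,cv2.COLOR_RGB2HSV);m=((g[...,1]<40)&(g[...,2]>205)).astype(np.uint8)
m[:130]=0;m[:, :225]=0;m[:,300:]=0
n,l,s,ce=cv2.connectedComponentsWithStats(m)
for i in range(1,n):
  if s[i,4]>100:
    pts=cv2.findContours((l==i).astype(np.uint8),cv2.RETR_EXTERNAL,cv2.CHAIN_APPROX_NONE)[0][0]
    r=cv2.minAreaRect(pts);B=cv2.boxPoints(r);print(s[i],r)
    for z in (.0113,.016,.020,.025):
      P=np.array([px2w(c2,b,z) for b in B]);L=[np.linalg.norm(P[k]-P[k-1])*1000 for k in range(4)];e=P[1]-P[0]
      print(z,np.round(L,1),P.mean(0).round(4),np.degrees(np.arctan2(e[1],e[0])).round(1))
E
```

```text
0.0113 [28.  26.6 26.8 27.7] 27.29 [0.4925 0.2516 0.0113] 84.9
0.016 [27.6 26.2 26.4 27.3] 26.89 [0.4916 0.2514 0.016 ] 84.9
0.02 [27.2 25.9 26.1 27. ] 26.54 [0.4909 0.2512 0.02  ] 84.9
0.025 [26.8 25.5 25.6 26.5] 26.11 [0.4901 0.251  0.025 ] 84.9
[275 153  25  32 689] ((288.4778137207031, 168.43856811523438), (24.53666114807129, 29.38557243347168), 6.709837436676025)
0.0113 [22.6 26.9 22.1 27. ] [0.4923 0.2485 0.0113] 176.4
0.016 [22.3 26.5 21.8 26.6] [0.4915 0.2483 0.016 ] 176.4
0.02 [22.  26.1 21.5 26.2] [0.4908 0.2481 0.02  ] 176.4
0.025 [21.6 25.7 21.1 25.8] [0.49   0.2479 0.025 ] 176.4
[243 237  36  39 732] ((260.7621765136719, 256.6402587890625), (28.249067306518555, 29.97759437561035), 32.905242919921875)
0.0113 [28.7 31.3 28.  31.8] [0.5809 0.2268 0.0113] 151.2
0.016 [28.3 30.9 27.6 31.4] [0.5788 0.2269 0.016 ] 151.2
0.02 [27.9 30.5 27.2 31. ] [0.577 0.227 0.02 ] 151.2
0.025 [27.5 30.  26.8 30.5] [0.5747 0.2271 0.025 ] 151.2
[225 415  41   5 187] ((245.0, 417.0), (4.0, 40.0), 90.0)
0.0113 [ 6.4 47.3  6.3 47.6] [0.7893 0.2161 0.0113] 93.6
0.016 [ 6.3 46.6  6.3 46.8] [0.7841 0.2164 0.016 ] 93.6
0.02 [ 6.2 46.   6.2 46.2] [0.7796 0.2166 0.02  ] 93.6
0.025 [ 6.1 45.2  6.1 45.5] [0.7741 0.2169 0.025 ] 93.6
```

```bash
python3 - <<'E'
from h import *
o=observe()
y=3.0526;t=np.array([.490,.251])+.010*np.array([np.cos(y),np.sin(y)])
d=t-o['tool_pos'][:2];print(t,(d@[np.cos(y),np.sin(y)]*1000).round(1),(d@[np.sin(y),-np.cos(y)]*1000).round(1),o['tool_pos'],o['tool_rot'])
E
```

```text
[0.48003957 0.25188875] 39.8 9.1 [0.51888003 0.23933662 0.14488377] [-3.14153618e+00  8.01904052e-04 -3.08818660e+00]
```

{"api": "step_arm", "payload": {"commands": [{"translation": [0,0,0],"roll": 0.0715},{"translation": [0,0,0],"roll": 0.0715},{"translation": [8,1.8,5],"roll": 0},{"translation": [8,1.8,10],"roll": 0},{"translation": [8,1.8,15],"roll": 0},{"translation": [8,1.8,15],"roll": 0},{"translation": [7.8,1.9,15],"roll": 0},{"translation": [0,0,15],"roll": 0},{"translation": [0,0,15],"roll": 0},{"translation": [0,0,15],"roll": 0},{"translation": [0,0,10],"roll": 0},{"translation": [0,0,10],"roll": 0},{"translation": [0,0,10],"roll": 0},{"translation": [0,0,5],"roll": 0},{"translation": [0,0,5],"roll": 0},{"translation": [0,0,0],"roll": 0},{"translation": [0,0,0],"roll": 0}]}}

```text
time: 46.72
tool_pos: [0.4797, 0.2528, -0.0005]
tool_rot: [3.141, 0.0, 3.053]
contact_force: [-0.2, 0.2, 0.4]
opening: 0.0555
grip_force: 0.0
```

```bash
python3 - <<'E'
from h import *
o=observe();print(o['tool_pos'],o['tool_rot'],o['contact_force']);plan(.480,.2519,-.019,3.0526)
E
```

```text
[ 4.79735090e-01  2.52761258e-01 -4.62684309e-04] [3.14145107e+00 2.24185551e-04 3.05290008e+00] [-0.23538809  0.22474861  0.44139074]
tool-delta mm [-0.3 -0.8 18.5] roll 0.0 rows>= 1 tcp [ 0.4797  0.2528 -0.0005] rot [3.141 0.    3.053]
```

{"api": "step_arm", "payload": {"commands": [{"translation": [0,-0.8,4],"roll": 0},{"translation": [0,0,4],"roll": 0},{"translation": [0,0,4],"roll": 0},{"translation": [0,0,2],"roll": 0},{"translation": [0,0,0],"roll": 0}]}}

```text
time: 47.13
tool_pos: [0.4791, 0.2518, -0.0152]
tool_rot: [-3.141, -0.001, 3.053]
contact_force: [-0.6, -0.3, -0.1]
opening: 0.0552
grip_force: 0.0
```

{"api": "step_arm", "payload": {"commands": [{"translation": [0,0,2],"roll": 0},{"translation": [0,0,1.5],"roll": 0},{"translation": [0,0,0],"roll": 0}]}}

```text
time: 47.38
tool_pos: [0.4794, 0.2519, -0.0183]
tool_rot: [-3.142, -0.0, 3.053]
contact_force: [0.0, -0.3, -0.6]
opening: 0.0552
grip_force: 0.0
```

{"api": "step_arm", "payload": {"commands": [{"translation": [0,0,1],"roll": 0},{"translation": [0,0,1],"roll": 0},{"translation": [0,0,0],"roll": 0}]}}

```text
time: 47.63
tool_pos: [0.4795, 0.2519, -0.0202]
tool_rot: [3.142, -0.0, 3.053]
contact_force: [-1.1, -1.0, 0.7]
opening: 0.0554
grip_force: 0.0
```

{"api": "step_arm", "payload": {"commands": [{"translation": [0,0,0],"roll": 0},{"translation": [0,0,0],"roll": 0},{"translation": [0,0,0],"roll": 0},{"translation": [0,0,0],"roll": 0},{"translation": [0,0,0],"roll": 0},{"translation": [0,0,0],"roll": 0},{"translation": [0,0,0],"roll": 0}], "fingers": 0.0, "grip_force": 40}}

```text
time: 48.22
tool_pos: [0.4795, 0.2519, -0.0201]
tool_rot: [3.141, 0.0, 3.053]
contact_force: [1.2, -0.1, 1.3]
opening: 0.0256
grip_force: 40.0
```

{"api": "step_arm", "payload": {"commands": [{"translation": [0,0,-3],"roll": 0},{"translation": [0,0,-6],"roll": 0},{"translation": [0,0,-10],"roll": 0},{"translation": [0,0,-15],"roll": 0},{"translation": [0,0,-15],"roll": 0},{"translation": [0,0,-15],"roll": 0},{"translation": [0,0,-15],"roll": 0},{"translation": [0,0,-15],"roll": 0},{"translation": [0,0,0],"roll": -0.0715},{"translation": [0,0,0],"roll": -0.0715},{"translation": [0,0,0],"roll": 0}]}}

```text
time: 49.13
tool_pos: [0.4798, 0.252, 0.0752]
tool_rot: [3.141, 0.002, -3.085]
contact_force: [1.2, -0.5, -1.9]
opening: 0.0256
grip_force: 40.0
```

```bash
python3 - <<'E'
from h import *
o=observe();print(o['tool_pos'],o['opening'],o['grip_force'],o['contact_force'],o['time'])
p=pw(0,120);plan(p[0],p[1],.08,-3.087)
p=pw(0,66);print(p);plan(p[0],p[1],.08,-3.087)
im=read_camera('wrist');print(search_frame('wrist','gauge_25'))
E
```

```text
[0.47978062 0.25204056 0.07523166] 0.025569452761336896 39.96739447116852 [ 1.21677948 -0.45226406 -1.86952923] 49.1333
tool-delta mm [  57.1 -261.9   -5. ] roll 0.002 rows>= 9 tcp [0.4798 0.252  0.0752] rot [ 3.141e+00  2.000e-03 -3.085e+00]
[ 0.49154501 -0.00971446  0.0388    ]
tool-delta mm [   3.1 -262.    -4.9] roll 0.002 rows>= 9 tcp [0.4798 0.252  0.0752] rot [ 3.141e+00  2.000e-03 -3.085e+00]
[{'at': [0.4775, 0.2516, 0.1223], 'confidence': 0.83}]
```

{"api": "step_arm", "payload": {"commands": [{"translation": [4.75,-21.8,0],"roll": 0},{"translation": [4.75,-21.8,0],"roll": 0},{"translation": [4.75,-21.8,0],"roll": 0},{"translation": [4.75,-21.8,0],"roll": 0},{"translation": [4.75,-21.8,0],"roll": 0},{"translation": [4.75,-21.8,0],"roll": 0},{"translation": [4.75,-21.8,0],"roll": 0},{"translation": [4.75,-21.8,0],"roll": 0},{"translation": [4.75,-21.8,0],"roll": 0},{"translation": [4.75,-21.8,0],"roll": 0},{"translation": [4.75,-21.8,0],"roll": 0},{"translation": [4.75,-22.1,0],"roll": 0},{"translation": [0,0,15],"roll": 0},{"translation": [0,0,15],"roll": 0},{"translation": [0,0,15],"roll": 0},{"translation": [0,0,12],"roll": 0},{"translation": [0,0,10],"roll": 0},{"translation": [0,0,8],"roll": 0},{"translation": [0,0,0],"roll": 0},{"translation": [0,0,0],"roll": 0}]}}

```text
time: 50.9
tool_pos: [0.4367, -0.0126, -0.0011]
tool_rot: [3.141, -0.001, -3.088]
contact_force: [0.6, -0.2, -0.9]
opening: 0.0255
grip_force: 40.0
```

```bash
python3 - <<'E'
from h import *
p=pw(0,66);plan(p[0],p[1],-.003,-3.087)
im,c=snap('wrist','w14',crop=(130,60,430,285),scale=2.6)
E
```

```text
tool-delta mm [-54.9  -0.    1.8] roll -0.001 rows>= 2 tcp [ 0.4367 -0.0126 -0.0011] rot [ 3.141e+00 -1.000e-03 -3.088e+00]
```

View pics/w14.png

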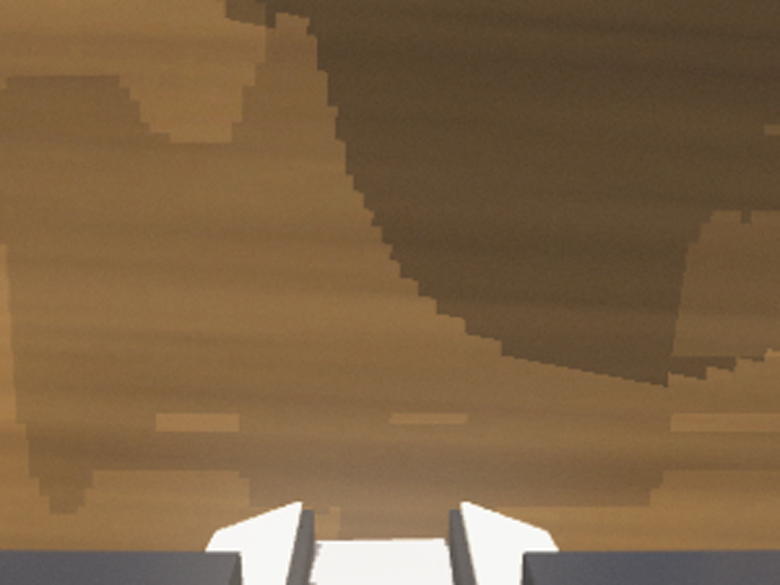

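w14 shows the block held squarely between the fingers at (380,560). I slide in towards the pad in stages, watching the force.

{"api": "step_arm", "payload": {"commands": [{"translation": [-8,0,0],"roll": 0},{"translation": [-8,0,0],"roll": 0},{"translation": [-8,0,0],"roll": 0},{"translation": [-8,0,0],"roll": 0},{"translation": [-6,0,0],"roll": 0},{"translation": [-4,0,0],"roll": 0},{"translation": [-2,0,0],"roll": 0},{"translation": [0,0,0],"roll": 0}]}}

```text
time: 51.62
tool_pos: [0.481, -0.0102, -0.0012]
tool_rot: [3.141, 0.0, -3.087]
contact_force: [-0.0, -0.4, -0.8]
opening: 0.0255
grip_force: 40.0
```

{"api": "step_arm", "payload": {"commands": [{"translation": [-2,0,0],"roll": 0},{"translation": [-2,0,0],"roll": 0},{"translation": [-2,0,0],"roll": 0},{"translation": [0,0,0],"roll": 0}]}}

```text
time: 51.95
tool_pos: [0.4871, -0.01, -0.001]
tool_rot: [-3.142, 0.001, -3.087]
contact_force: [-0.0, -0.2, -1.5]
opening: 0.0254
grip_force: 40.0
```

{"api": "step_arm", "payload": {"commands": [{"translation": [-2,0,0],"roll": 0},{"translation": [-1.5,0,0],"roll": 0},{"translation": [-1.5,0,0],"roll": 0},{"translation": [0,0,0],"roll": 0}]}}

```text
time: 52.28
tool_pos: [0.4921, -0.0097, -0.0011]
tool_rot: [-3.142, 0.0, -3.087]
contact_force: [0.6, 0.7, -1.7]
opening: 0.0255
grip_force: 40.0
```

```bash
python3 - <<'E'
from h import *
o=observe();print(o['contact_force'],o['torque'],o['time'])
p=pw(0,66);plan(p[0],p[1],-.0065,-3.087)
E
```

```text
[ 0.6111827   0.74238119 -1.70697741] [ 0.00876461 -0.00201014 -0.04864198] 52.2833
tool-delta mm [0.5 0.  5.4] roll -0.0 rows>= 1 tcp [ 0.4921 -0.0097 -0.0011] rot [-3.142  0.    -3.087]
```

{"api": "step_arm", "payload": {"commands": [{"translation": [-1,0,0],"roll": 0},{"translation": [-1,0,0],"roll": 0},{"translation": [0,0,0],"roll": 0}]}}

```text
time: 52.53
tool_pos: [0.4939, -0.0096, -0.0011]
tool_rot: [3.142, 0.0, -3.087]
contact_force: [-0.6, -0.6, -1.6]
opening: 0.0252
grip_force: 40.0
```

{"api": "step_arm", "payload": {"commands": [{"translation": [-1,0,0],"roll": 0},{"translation": [0,0,2],"roll": 0},{"translation": [0,0,2],"roll": 0},{"translation": [0,0,0.6],"roll": 0},{"translation": [0,0,0],"roll": 0}]}}

```text
time: 52.95
tool_pos: [0.4944, -0.0095, -0.006]
tool_rot: [3.141, -0.001, -3.087]
contact_force: [0.5, 0.3, -1.3]
opening: 0.0256
grip_force: 40.0
```

{"api": "step_arm", "payload": {"commands": [{"translation": [0,0,0.7],"roll": 0},{"translation": [0,0,0],"roll": 0}]}}

```text
time: 53.12
tool_pos: [0.4946, -0.0096, -0.0065]
tool_rot: [3.142, -0.0, -3.087]
contact_force: [-1.1, -0.6, -1.3]
opening: 0.0256
grip_force: 40.0
```

{"api": "step_arm", "payload": {"commands": [{"translation": [0,0,0.6],"roll": 0},{"translation": [0,0,0.5],"roll": 0},{"translation": [0,0,0],"roll": 0}]}}

```text
time: 53.37
tool_pos: [0.4947, -0.0095, -0.0075]
tool_rot: [3.142, 0.0, -3.087]
contact_force: [-0.8, -0.9, -0.2]
opening: 0.0262
grip_force: 40.0
```

{"api": "step_arm", "payload": {"commands": [{"translation": [0,0,0],"roll": 0},{"translation": [0,0,0],"roll": 0},{"translation": [0,0,0],"roll": 0},{"translation": [0,0,0],"roll": 0},{"translation": [0,0,0],"roll": 0}], "fingers": 0.5}}

```text
time: 53.78
tool_pos: [0.4947, -0.0095, -0.0074]
tool_rot: [3.142, 0.0, -3.087]
contact_force: [-0.6, -0.1, 0.4]
opening: 0.0457
grip_force: 0.0
```

{"api": "step_arm", "payload": {"commands": [{"translation": [4,0,0],"roll": 0},{"translation": [8,0,0],"roll": 0},{"translation": [12,0,0],"roll": 0},{"translation": [16,0,0],"roll": 0},{"translation": [10,0,-10],"roll": 0},{"translation": [10,0,-25],"roll": 0},{"translation": [10,0,-30],"roll": 0},{"translation": [0,0,-30],"roll": 0},{"translation": [0,0,-30],"roll": 0},{"translation": [0,0,0],"roll": 0},{"translation": [0,0,0],"roll": 0}]}}

```text
time: 54.7
tool_pos: [0.4252, -0.0135, 0.1187]
tool_rot: [-3.141, 0.004, -3.087]
contact_force: [0.1, -0.2, -0.3]
opening: 0.0461
grip_force: 0.0
```

```bash
python3 - <<'E'
from h import *
im,c=snap('wrist','w15')
for d in search_frame('wrist','gauge_25'):
  a=np.array(d['at']);cc,s=np.cos(PL[2]),np.sin(PL[2]);v=(a[:2]-PL[:2])*1000
  print(d['confidence'],a.round(4),'plate',[round(cc*v[0]+s*v[1],1),round(-s*v[0]+cc*v[1],1)])
plan(.52,.24,.145,-3.087);print(observe()['time'])
g=cv2.cvtColor(im,cv2.COLOR_RGB2HSV);u,v=w2px(c,pw(0,53,37.5)).astype(int);print(u,v);np.save('pics/w15.npy',im)
E
```

```text
0.91 [ 0.4929 -0.0102  0.0424] plate [np.float64(-0.6), np.float64(64.7)]
tool-delta mm [-109.8  247.6  -28.4] roll -0.0 rows>= 9 tcp [ 0.4237 -0.0131  0.1167] rot [ 3.141e+00 -1.000e-03 -3.087e+00]
54.8
277 301
```

{"api": "step_arm", "payload": {"commands": [{"translation": [0,0,-30],"roll": 0},{"translation": [0,0,-30],"roll": 0},{"translation": [0,0,-30],"roll": 0},{"translation": [0,0,-30],"roll": 0},{"translation": [0,0,0],"roll": 0},{"translation": [0,0,0],"roll": 0}]}}

```text
time: 55.3
tool_pos: [0.425, -0.0134, 0.2372]
tool_rot: [-3.142, 0.0, -3.087]
contact_force: [-0.0, -0.3, -1.0]
opening: 0.046
grip_force: 0.0
```

```bash
python3 - <<'E'
from h import *
im,c=snap('wrist','w16')
cc,s=np.cos(PL[2]),np.sin(PL[2])
def tp(a): v=(np.array(a)[:2]-PL[:2])*1000; return [round(cc*v[0]+s*v[1],1),round(-s*v[0]+cc*v[1],1)]
for d in search_frame('wrist','gauge_25'): print(d['confidence'],np.round(d['at'],4),tp(d['at']))
q=lambda *a:w2px(c,pw(*a)).round(1)
print([q(x,y,37.5) for x,y in ((-13,40),(13,40),(13,66),(-13,66))],q(0,66,12.5))
u,v=q(0,53,37.5).astype(int)
g=cv2.cvtColor(im,cv2.COLOR_RGB2GRAY)
print('col',u,g[v-22:v+24,u].tolist(),v-22);print('row',v,g[v,u-20:u+21].tolist(),u-20)
E
```

```text
0.71 [ 0.4997 -0.0146  0.0411] [np.float64(-5.3), np.float64(58.1)]
0.23 [ 0.5415 -0.0054  0.0158] [np.float64(1.6), np.float64(15.9)]
[array([265.9, 258.2]), array([287.8, 258.2]), array([288. , 237.8]), array([265.7, 237.8])] [276.8 230.5]
col 276 [162, 161, 161, 170, 232, 186, 212, 215, 212, 214, 216, 217, 232, 243, 244, 244, 243, 244, 244, 244, 243, 244, 244, 244, 232, 223, 223, 223, 225, 225, 225, 225, 234, 113, 132, 131, 124, 121, 121, 120, 119, 119, 119, 135, 226, 105] 226
row 248 [231, 209, 214, 214, 192, 217, 236, 236, 236, 238, 243, 245, 244, 245, 245, 244, 244, 244, 244, 244, 244, 244, 244, 244, 244, 244, 244, 244, 244, 244, 242, 218, 189, 236, 236, 232, 207, 203, 210, 207, 218] 256
```

{"api": "step_arm", "payload": {"commands": [{"translation": [-5,29.8,0],"roll": 0},{"translation": [-10,29.8,0],"roll": 0},{"translation": [-15,29.8,0],"roll": 0},{"translation": [-20,29.8,0],"roll": 0},{"translation": [-25,29.8,10],"roll": 0},{"translation": [-25,29.8,15],"roll": 0},{"translation": [-25,29.8,15],"roll": 0},{"translation": [-25,29.6,15],"roll": 0},{"translation": [-25,0,20],"roll": 0},{"translation": [-18.3,0,17],"roll": 0},{"translation": [0,0,0],"roll": 0},{"translation": [0,0,0],"roll": 0},{"translation": [0,0,0],"roll": 0}]}}

```text
time: 56.48
tool_pos: [0.6039, 0.2346, 0.1444]
tool_rot: [-3.141, -0.003, -3.088]
contact_force: [0.0, 0.4, -0.2]
opening: 0.046
grip_force: 0.0
```

```bash
python3 - <<'E'
from h import *
im,c=snap('wrist','w17')
o=observe();print(o['tool_pos'],o['tool_rot'],o['time'])
for d in search_frame('wrist','gauge_16'): print(d['confidence'],np.round(d['at'],4),w2px(c,d['at']))
u,v=w2px(c,[.579,.227,.014]).astype(int)
g=cv2.cvtColor(im,cv2.COLOR_RGB2HSV);x0,y0=u-40,v-40;w=g[y0:v+40,x0:u+40]
for th in (200,225,235):
  m=((w[...,1]<45)&(w[...,2]>th)).astype(np.uint8)
  cs=cv2.findContours(m,cv2.RETR_EXTERNAL,cv2.CHAIN_APPROX_NONE)[0];k=max(cs,key=cv2.contourArea)
  r=cv2.minAreaRect(k);B=cv2.boxPoints(r)+[x0,y0];print(th,cv2.contourArea(k),r[1:],B.round(1).tolist())
  for z in (.0113,.016,.020):
    P=np.array([px2w(c,b,z) for b in B]);L=[np.linalg.norm(P[k]-P[k-1])*1000 for k in range(4)];e=P[1]-P[0]
    print(z,np.round(L,1),P.mean(0).round(4),np.degrees(np.arctan2(e[1],e[0])).round(1))
print(cv2.resize(w[...,2],(27,27),interpolation=cv2.INTER_AREA))
E
```

```text
[0.604207   0.23476609 0.14556274] [ 3.14154862e+00 -7.01247762e-04 -3.08755991e+00] 56.5333
0.94 [0.5781 0.227  0.0109] [270.04675096 169.00176701]
0.84 [ 0.5057 -0.0009  0.0286] [ 1.59164745 74.33169231]
200 810.5 ((29.467941284179688, 30.739940643310547), 32.00538635253906) [[249.6, 176.7], [265.8, 150.7], [290.8, 166.3], [274.5, 192.3]]
0.0113 [27.1 28.1 26.6 28.4] [0.5805 0.2272 0.0113] 150.6
0.016 [26.7 27.7 26.2 28. ] [0.5796 0.2273 0.016 ] 150.6
0.02 [26.4 27.3 25.8 27.7] [0.5789 0.2273 0.02  ] 150.6
225 787.0 ((29.149944305419922, 30.209941864013672), 32.0053825378418) [[249.8, 176.7], [265.9, 151.0], [290.6, 166.5], [274.6, 192.1]]
0.0113 [26.8 27.6 26.3 27.9] [0.5805 0.2273 0.0113] 150.6
0.016 [26.4 27.2 25.9 27.5] [0.5797 0.2273 0.016 ] 150.6
0.02 [26.1 26.8 25.6 27.2] [0.579  0.2273 0.02  ] 150.6
235 750.0 ((28.468765258789062, 29.49775505065918), 30.963756561279297) [[250.2, 176.9], [265.4, 151.6], [289.8, 166.3], [274.6, 191.6]]
0.0113 [26.2 27.  25.7 27.3] [0.5806 0.2271 0.0113] 151.6
0.016 [25.8 26.6 25.3 26.9] [0.5797 0.2271 0.016 ] 151.6
0.02 [25.5 26.2 25.  26.5] 
[... 2380 characters left out ...]
 132 132 130 129 128]
 [159 160 161 161 161 162 162 162 144 132 132 133 133 133 133 136 133 133
  133 133 132 132 130 131 130 130 129]
 [166 167 168 168 168 167 168 167 167 161 142 132 132 131 131 130 130 129
  127 126 127 126 125 124 124 123 123]
 [169 169 171 170 171 169 168 169 170 170 163 149 146 135 134 134 134 132
  131 130 129 129 127 126 125 124 123]
 [171 174 174 172 174 172 172 171 171 171 171 170 169 141 136 135 134 133
  133 132 132 130 129 130 128 126 125]
 [165 165 166 166 166 166 166 166 166 166 166 167 168 167 164 156 143 132
  132 131 131 131 130 130 128 127 127]
 [165 165 165 164 164 163 163 162 162 161 161 160 160 160 160 160 142 126
  126 127 126 126 126 125 124 123 123]]
```

{"api": "step_arm", "payload": {"commands": [{"translation": [0,0,5],"roll": 0.1118},{"translation": [0,0,5],"roll": 0.1118},{"translation": [0,0,5],"roll": 0.1118},{"translation": [0,0,5],"roll": 0.1118},{"translation": [0,0,5],"roll": 0.1118},{"translation": [7,-4.6,10],"roll": 0},{"translation": [7,-4.6,10],"roll": 0},{"translation": [7,-4.6,10],"roll": 0},{"translation": [6.5,-4.7,10],"roll": 0},{"translation": [0,0,15],"roll": 0},{"translation": [0,0,15],"roll": 0},{"translation": [0,0,15],"roll": 0},{"translation": [0,0,10],"roll": 0},{"translation": [0,0,10],"roll": 0},{"translation": [0,0,8],"roll": 0},{"translation": [0,0,6],"roll": 0},{"translation": [0,0,0],"roll": 0},{"translation": [0,0,0],"roll": 0}]}}

```text
time: 58.08
tool_pos: [0.572, 0.2321, 0.0016]
tool_rot: [3.141, 0.0, 2.637]
contact_force: [-0.4, -0.4, 0.3]
opening: 0.0461
grip_force: 0.0
```

```bash
python3 - <<'E'
from h import *
plan(.5712,.2319,-.020,2.637)
E
```

```text
tool-delta mm [ 0.6 -0.6 21.6] roll -0.0 rows>= 1 tcp [0.572  0.2321 0.0016] rot [3.141 0.    2.637]
```

{"api": "step_arm", "payload": {"commands": [{"translation": [0.6,-0.6,5],"roll": 0},{"translation": [0,0,5],"roll": 0},{"translation": [0,0,4],"roll": 0},{"translation": [0,0,3],"roll": 0},{"translation": [0,0,2],"roll": 0},{"translation": [0,0,1],"roll": 0},{"translation": [0,0,0.8],"roll": 0},{"translation": [0,0,0],"roll": 0}]}}

```text
time: 58.75
tool_pos: [0.5711, 0.2319, -0.0193]
tool_rot: [3.142, -0.0, 2.637]
contact_force: [-0.0, 0.2, -0.1]
opening: 0.0458
grip_force: 0.0
```

{"api": "step_arm", "payload": {"commands": [{"translation": [0,0,0],"roll": 0},{"translation": [0,0,0],"roll": 0},{"translation": [0,0,0],"roll": 0},{"translation": [0,0,0],"roll": 0},{"translation": [0,0,0],"roll": 0},{"translation": [0,0,0],"roll": 0}], "fingers": 0.0, "grip_force": 40}}

```text
time: 59.25
tool_pos: [0.5712, 0.2319, -0.0191]
tool_rot: [3.141, 0.0, 2.637]
contact_force: [-0.0, 0.5, 0.8]
opening: 0.0253
grip_force: 40.0
```

{"api": "step_arm", "payload": {"commands": [{"translation": [0,0,-3],"roll": 0},{"translation": [0,0,-6],"roll": 0},{"translation": [0,0,-10],"roll": 0},{"translation": [0,0,-15],"roll": 0},{"translation": [0,0,-15],"roll": 0},{"translation": [0,0,-15],"roll": 0},{"translation": [0,0,-15],"roll": 0},{"translation": [0,0,-15],"roll": 0},{"translation": [0,0,0],"roll": -0.1118},{"translation": [0,0,0],"roll": -0.1118},{"translation": [0,0,0],"roll": -0.1118},{"translation": [0,0,0],"roll": -0.1118},{"translation": [0,0,0],"roll": -0.1118},{"translation": [0,0,0],"roll": 0},{"translation": [0,0,0],"roll": 0}]}}

```text
time: 60.5
tool_pos: [0.5712, 0.2319, 0.0755]
tool_rot: [3.141, 0.001, -3.091]
contact_force: [-0.2, 0.0, -1.3]
opening: 0.0251
grip_force: 40.0
```

```bash
python3 - <<'E'
from h import *
o=observe();print(o['tool_pos'],o['opening'],o['grip_force'],o['contact_force'],o['time'])
p=pw(0,120);plan(p[0],p[1],.08,-3.087)
im=read_camera('wrist');print(search_frame('wrist','gauge_25'))
E
```

```text
[0.57117383 0.231873   0.07552954] 0.025144694691275168 39.98825490474701 [-0.21104871  0.04678531 -1.32912864] 60.5
tool-delta mm [ 145.8 -237.4   -4.6] roll -0.004 rows>= 8 tcp [0.5712 0.2319 0.0755] rot [ 3.141e+00  1.000e-03 -3.091e+00]
[{'at': [0.5722, 0.2315, 0.1077], 'confidence': 0.81}]
```

{"api": "step_arm", "payload": {"commands": [{"translation": [20,-8,0],"roll": 0},{"translation": [24,-12,0],"roll": 0},{"translation": [26,-12,0],"roll": 0},{"translation": [26,-12,0],"roll": 0},{"translation": [26,-14,0],"roll": 0},{"translation": [23.8,-16,0],"roll": 0},{"translation": [0,-20,0],"roll": 0},{"translation": [0,-20,0],"roll": 0},{"translation": [0,-20,0],"roll": 0},{"translation": [0,-20,0],"roll": 0},{"translation": [0,-20,5],"roll": 0},{"translation": [0,-20,5],"roll": 0},{"translation": [0,-20,5],"roll": 0},{"translation": [0,-14,10],"roll": 0},{"translation": [0,-9.4,10],"roll": 0},{"translation": [0,0,10],"roll": 0},{"translation": [0,0,5],"roll": 0},{"translation": [0,0,0],"roll": 0},{"translation": [0,0,0],"roll": 0}]}}

```text
time: 62.18
tool_pos: [0.4383, -0.0129, 0.0249]
tool_rot: [3.141, -0.0, -3.088]
contact_force: [0.4, 0.9, -0.1]
opening: 0.0252
grip_force: 40.0
```

```bash
python3 - <<'E'
from h import *
o=observe();print(o['opening'],o['grip_force'],o['time'])
plan(.4947,-.0095,.026,-3.087)
E
```

```text
0.025210345806345565 39.988664388656616 62.1833
tool-delta mm [-56.5   0.3  -1.1] roll -0.001 rows>= 2 tcp [ 0.4383 -0.0129  0.0249] rot [ 3.141 -0.    -3.088]
```

{"api": "step_arm", "payload": {"commands": [{"translation": [-6,0,0],"roll": 0},{"translation": [-8,0,0],"roll": 0},{"translation": [-8,0,0],"roll": 0},{"translation": [-8,0,0],"roll": 0},{"translation": [-8,0,0],"roll": 0},{"translation": [-6,0,0],"roll": 0},{"translation": [-4,0.3,0],"roll": 0},{"translation": [-4,0,0],"roll": 0},{"translation": [-3,0,0],"roll": 0},{"translation": [-1.3,0,0],"roll": 0},{"translation": [0,0,0],"roll": 0}]}}

```text
time: 63.1
tool_pos: [0.4946, -0.0098, 0.0247]
tool_rot: [3.142, -0.0, -3.087]
contact_force: [-0.4, 0.3, -1.3]
opening: 0.0253
grip_force: 40.0
```

{"api": "step_arm", "payload": {"commands": [{"translation": [0,0,2],"roll": 0},{"translation": [0,0,2],"roll": 0},{"translation": [0,0,1],"roll": 0},{"translation": [0,0,0],"roll": 0}]}}

```text
time: 63.43
tool_pos: [0.4941, -0.0097, 0.0194]
tool_rot: [3.141, -0.001, -3.087]
contact_force: [-0.6, -0.4, -0.6]
opening: 0.0251
grip_force: 40.0
```

{"api": "step_arm", "payload": {"commands": [{"translation": [0,0,0.7],"roll": 0},{"translation": [0,0,0.5],"roll": 0},{"translation": [0,0,0],"roll": 0}]}}

```text
time: 63.68
tool_pos: [0.4945, -0.0098, 0.0185]
tool_rot: [3.141, -0.0, -3.087]
contact_force: [0.5, 0.4, -1.3]
opening: 0.0248
grip_force: 40.0
```

{"api": "step_arm", "payload": {"commands": [{"translation": [0,0,0.5],"roll": 0},{"translation": [0,0,0.4],"roll": 0},{"translation": [0,0,0],"roll": 0},{"translation": [0,0,0],"roll": 0}]}}

```text
time: 64.02
tool_pos: [0.4946, -0.0098, 0.0181]
tool_rot: [-3.142, 0.0, -3.087]
contact_force: [-2.5, 0.5, 6.4]
opening: 0.0254
grip_force: 40.0
```

{"api": "step_arm", "payload": {"commands": [{"translation": [0,0,0],"roll": 0},{"translation": [0,0,0],"roll": 0},{"translation": [0,0,0],"roll": 0},{"translation": [0,0,0],"roll": 0},{"translation": [0,0,0],"roll": 0}], "fingers": 0.5}}

```text
time: 64.43
tool_pos: [0.4945, -0.0098, 0.0175]
tool_rot: [3.141, -0.0, -3.087]
contact_force: [0.0, 0.6, 0.3]
opening: 0.0455
grip_force: 0.0
```

{"api": "step_arm", "payload": {"commands": [{"translation": [4,0,0],"roll": 0},{"translation": [8,0,0],"roll": 0},{"translation": [12,0,0],"roll": 0},{"translation": [16,0,0],"roll": 0},{"translation": [10,0,-10],"roll": 0},{"translation": [10,0,-25],"roll": 0},{"translation": [10,0,-30],"roll": 0},{"translation": [0,0,-38],"roll": 0},{"translation": [0,0,-38],"roll": 0},{"translation": [0,0,-38],"roll": 0},{"translation": [0,0,-36],"roll": 0},{"translation": [0,0,0],"roll": 0},{"translation": [0,0,0],"roll": 0}]}}

```text
time: 65.52
tool_pos: [0.4249, -0.0137, 0.2341]
tool_rot: [-3.141, 0.004, -3.087]
contact_force: [0.3, -0.3, -0.9]
opening: 0.0459
grip_force: 0.0
```

```bash
python3 - <<'E'
from h import *
im,c=snap('wrist','w18')
o=observe();print(o['tool_pos'],o['time'])
g=cv2.cvtColor(im,cv2.COLOR_RGB2GRAY)
for t in (11.3,16,20):
  q=lambda *a:w2px(c,pw(*a)).round(1)
  print(t,[q(x,y,37.5+t).tolist() for x,y in ((-13,40),(13,40),(13,66),(-13,66))])
print('front bottom25',q(0,66,12.5),q(0,66,37.5))
u,v=q(0,53,50).astype(int)
for du in (-5,0,5): print('col',u+du,v-26,g[v-26:v+24,u+du].tolist())
for dv in (-6,0,6): print('row',v+dv,u-22,g[v+dv,u-22:u+23].tolist())
E
```

```text
[ 0.42396086 -0.01351472  0.23237398] 65.5667
11.3 [[266.0, 262.8], [288.6, 262.8], [288.8, 241.8], [265.8, 241.8]]
16 [[265.9, 264.6], [288.7, 264.6], [289.0, 243.4], [265.7, 243.4]]
20 [[265.8, 266.1], [288.8, 266.1], [289.1, 244.8], [265.6, 244.8]]
front bottom25 [277.3 230.7] [277.3 238.2]
col 272 226 [162, 162, 161, 162, 180, 232, 214, 211, 214, 214, 215, 217, 216, 201, 199, 202, 201, 194, 242, 239, 239, 239, 239, 239, 239, 239, 240, 239, 239, 239, 239, 239, 239, 239, 238, 239, 213, 211, 222, 121, 117, 120, 118, 118, 117, 118, 120, 120, 118, 117]
col 277 226 [162, 161, 161, 163, 230, 197, 212, 214, 212, 214, 216, 217, 215, 200, 202, 200, 203, 194, 240, 239, 239, 239, 239, 239, 239, 239, 239, 239, 239, 238, 239, 238, 239, 239, 238, 238, 214, 213, 218, 121, 119, 118, 118, 116, 149, 118, 103, 126, 127, 122]
col 282 226 [160, 162, 164, 163, 180, 227, 216, 214, 214, 214, 215, 217, 208, 200, 200, 202, 202, 198, 216, 214, 213, 213, 214, 213, 213, 213, 212, 212, 213, 213, 222, 238, 238, 238, 238, 238, 212, 212, 219, 118, 118, 122, 119, 117, 117, 121, 118, 117, 118, 116]
row 246 255 [236, 229, 203, 236, 235, 231, 210, 218, 235, 233, 228, 242, 240, 239, 239, 239, 239, 239, 239, 240, 239, 239, 239, 238, 234, 214, 214, 213, 214, 215, 214, 214, 216, 224, 231, 236, 232, 218, 225, 236, 236, 230, 206, 230, 236]
row 252 255 [236, 236, 236, 236, 236, 236, 236, 236, 236, 231, 220, 241, 240, 239, 239, 239, 239, 240, 239, 239, 239, 239, 239, 234, 212, 213, 211, 212, 213, 211, 213, 211, 216, 228, 236, 236, 236, 236, 236, 236, 236, 236, 236, 236, 236]
row 258 255 [159, 165, 172, 182, 168, 167, 190, 180, 163, 164, 201, 242, 239, 239, 239, 239, 239, 239, 238, 238, 238, 239, 239, 238, 238, 239, 238, 238, 238, 237, 233, 213, 217, 216, 162, 161, 163, 178, 184, 157, 158, 191, 184, 159, 159]
```

Measured: the stack is 25 + 16 mm, aligned with the top face exactly as predicted at plate y = 53. Roll contact is therefore expected at θ ≈ 0.333. Regripping the handle.

{"api": "step_arm", "payload": {"commands": [{"translation": [-20,0,0],"roll": 0},{"translation": [-20,0,0],"roll": 0},{"translation": [-20,0,5],"roll": 0},{"translation": [-20,0,5],"roll": 0},{"translation": [-20,0.2,7],"roll": 0},{"translation": [-20,0,10],"roll": 0},{"translation": [0,0,10],"roll": 0},{"translation": [0,0,0],"roll": 0},{"translation": [0,0,0],"roll": 0}], "fingers": 0.65}}

```text
time: 66.32
tool_pos: [0.5425, -0.0067, 0.1936]
tool_rot: [3.141, -0.005, -3.087]
contact_force: [0.9, 0.5, 0.9]
opening: 0.0595
grip_force: 0.0
```

```bash
python3 - <<'E'
from h import *
plan(.5440,-.0068,.1349,-3.087)
th=np.linspace(1.0,.34,23);y=165*np.cos(th)-11*np.sin(th);z=165*np.sin(th)+11*np.cos(th)
print(np.c_[np.diff(y),-np.diff(z)].round(1).tolist())
E
```

```text
tool-delta mm [-1.8 -0.3 58.7] roll -0.0 rows>= 2 tcp [ 0.5425 -0.0067  0.1936] rot [ 3.141 -0.005 -3.087]
[[4.3, 2.5], [4.2, 2.6], [4.2, 2.7], [4.1, 2.8], [4.0, 3.0], [3.9, 3.1], [3.8, 3.2], [3.7, 3.3], [3.6, 3.4], [3.5, 3.5], [3.4, 3.6], [3.3, 3.7], [3.2, 3.8], [3.0, 3.9], [2.9, 4.0], [2.8, 4.1], [2.7, 4.2], [2.6, 4.3], [2.4, 4.3], [2.3, 4.4], [2.2, 4.5], [2.0, 4.5]]
```

{"api": "step_arm", "payload": {"commands": [{"translation": [-1.5,0,12],"roll": 0},{"translation": [0,0,12],"roll": 0},{"translation": [0,0,12],"roll": 0},{"translation": [0,0,10],"roll": 0},{"translation": [0,0,7],"roll": 0},{"translation": [0,0,5],"roll": 0},{"translation": [0,0,0],"roll": 0},{"translation": [0,0,0],"roll": 0}]}}

```text
time: 66.98
tool_pos: [0.546, -0.0068, 0.1379]
tool_rot: [3.142, 0.0, -3.087]
contact_force: [-0.6, -0.4, 0.2]
opening: 0.0597
grip_force: 0.0
```

{"api": "step_arm", "payload": {"commands": [{"translation": [0,0,0],"roll": 0},{"translation": [0,0,0],"roll": 0},{"translation": [0,0,0],"roll": 0},{"translation": [0,0,0],"roll": 0},{"translation": [0,0,0],"roll": 0},{"translation": [0,0,0],"roll": 0},{"translation": [0,0,0],"roll": 0},{"translation": [0,0,0],"roll": 0}], "fingers": 0.0, "grip_force": 60}}

```text
time: 67.65
tool_pos: [0.546, -0.0066, 0.1378]
tool_rot: [3.141, 0.0, -3.087]
contact_force: [-0.5, 1.7, 0.3]
opening: 0.025
grip_force: 60.0
```

{"api": "step_arm", "payload": {"commands": [{"translation": [4.3,0,2.5],"roll": 0},{"translation": [4.2,0,2.6],"roll": 0},{"translation": [4.2,0,2.7],"roll": 0},{"translation": [4.1,0,2.8],"roll": 0},{"translation": [4.0,0,3.0],"roll": 0},{"translation": [3.9,0,3.1],"roll": 0},{"translation": [3.8,0,3.2],"roll": 0},{"translation": [3.7,0,3.3],"roll": 0},{"translation": [3.6,0,3.4],"roll": 0},{"translation": [3.5,0,3.5],"roll": 0}]}}

```text
time: 68.48
tool_pos: [0.5088, -0.0087, 0.1097]
tool_rot: [-3.141, 0.007, -3.087]
contact_force: [-1.0, 2.4, 12.6]
opening: 0.0251
grip_force: 60.0
```

{"api": "step_arm", "payload": {"commands": [{"translation": [3.4,0,3.6],"roll": 0},{"translation": [3.3,0,3.7],"roll": 0},{"translation": [3.2,0,3.8],"roll": 0},{"translation": [3.0,0,3.9],"roll": 0},{"translation": [2.9,0,4.0],"roll": 0},{"translation": [2.8,0,4.1],"roll": 0},{"translation": [2.7,0,4.2],"roll": 0},{"translation": [2.6,0,4.3],"roll": 0},{"translation": [0,0,0],"roll": 0}]}}

```text
time: 69.23
tool_pos: [0.4828, -0.0102, 0.0764]
tool_rot: [-3.141, 0.001, -3.087]
contact_force: [-1.9, 1.7, 3.1]
opening: 0.0254
grip_force: 60.0
```

```bash
python3 - <<'E'
from h import *
o=observe();print(o['tool_pos'],o['contact_force'],o['torque'],o['opening'],o['time'])
E
```

```text
[ 0.48281676 -0.010179    0.07641558] [-1.90521401  1.72283078  3.10415348] [ 0.24817505 -0.1671586   0.04922767] 0.025396925203893195 69.2333
```

{"api": "step_arm", "payload": {"commands": [{"translation": [2.4,0,4.3],"roll": 0},{"translation": [2.3,0,4.4],"roll": 0},{"translation": [2.1,0,4.5],"roll": 0},{"translation": [0.9,0,2],"roll": 0},{"translation": [0,0,0],"roll": 0}]}}

```text
time: 69.65
tool_pos: [0.4749, -0.0106, 0.0611]
tool_rot: [-3.142, 0.0, -3.087]
contact_force: [-2.8, 1.3, 3.7]
opening: 0.0253
grip_force: 60.0
```

{"api": "step_arm", "payload": {"commands": [{"translation": [0.4,0,1],"roll": 0},{"translation": [0.4,0,1],"roll": 0},{"translation": [0,0,0],"roll": 0}]}}

```text
time: 69.9
tool_pos: [0.4747, -0.0106, 0.0604]
tool_rot: [-3.141, 0.002, -3.087]
contact_force: [-5.9, 3.4, 17.0]
opening: 0.0253
grip_force: 60.0
```

{"api": "step_arm", "payload": {"commands": [{"translation": [0.4,0,1],"roll": 0},{"translation": [0,0,0],"roll": 0}]}}

```text
time: 70.07
tool_pos: [0.4746, -0.0106, 0.0603]
tool_rot: [-3.141, 0.003, -3.087]
contact_force: [-7.2, 2.3, 25.9]
opening: 0.0252
grip_force: 60.0
```

{"api": "step_arm", "payload": {"commands": [{"translation": [0,0,0],"roll": 0},{"translation": [0,0,0],"roll": 0},{"translation": [0,0,0],"roll": 0},{"translation": [0,0,0],"roll": 0},{"translation": [0,0,0],"roll": 0},{"translation": [0,0,0],"roll": 0},{"translation": [0,0,0],"roll": 0}], "fingers": 0.6}}

```text
time: 70.65
tool_pos: [0.4739, -0.0107, 0.0575]
tool_rot: [3.141, -0.0, -3.087]
contact_force: [-0.3, 0.3, -0.1]
opening: 0.055
grip_force: 0.0
```

{"api": "step_arm", "payload": {"commands": [{"translation": [0,0,-10],"roll": 0},{"translation": [0,0,-20],"roll": 0},{"translation": [0,0,-30],"roll": 0},{"translation": [0,0,-30],"roll": 0},{"translation": [0,0,-30],"roll": 0},{"translation": [0,0,-30],"roll": 0},{"translation": [0,0,0],"roll": 0},{"translation": [0,0,0],"roll": 0}]}}

```text
time: 71.32
tool_pos: [0.4748, -0.0109, 0.2091]
tool_rot: [-3.141, 0.004, -3.087]
contact_force: [-0.2, -0.1, -0.3]
opening: 0.0552
grip_force: 0.0
```

```bash
python3 - <<'E'
from h import *
im,c=snap('wrist','w19')
print(observe()['time'],observe()['tool_pos'])
for d in search_frame('wrist','handle'): print(d)
im2,c2=snap('top','top2')
for cam in ('top',):
  for d in search_frame(cam,'vee_block'): print(cam,d['confidence'],np.round(d['at'],4),w2px(c2,d['at']).round())
plan(.50,-.30,.22,-3.087)
E
```

```text
71.3667 [ 0.47383069 -0.01065594  0.20762282]
{'at': [0.5348, -0.0053, 0.07], 'confidence': 0.72}
top 0.82 [ 0.3821 -0.4144  0.0445] [429. 279.]
top 0.71 [ 0.6082 -0.3662  0.0434] [407. 191.]
top 0.61 [ 0.5162 -0.4098  0.0347] [424. 227.]
tool-delta mm [ -11.1 -290.5  -13.9] roll -0.0 rows>= 10 tcp [ 0.4731 -0.0105  0.2063] rot [ 3.141e+00 -3.000e-03 -3.087e+00]
```

{"api": "step_arm", "payload": {"commands": [{"translation": [-2.7,-31,-1],"roll": 0},{"translation": [-2.7,-31,-1],"roll": 0},{"translation": [-2.7,-31,-1],"roll": 0},{"translation": [-2.7,-31,-1],"roll": 0},{"translation": [-2.7,-31,-1],"roll": 0},{"translation": [-2.7,-31,-1],"roll": 0},{"translation": [-2.7,-31,-1],"roll": 0},{"translation": [-2.7,-31,-1],"roll": 0},{"translation": [-2.7,-31,-1],"roll": 0},{"translation": [-2.7,-31,-1],"roll": 0},{"translation": [-2.7,-31,-1],"roll": 0},{"translation": [-2.7,-31,-1],"roll": 0},{"translation": [-2.7,-30.5,-1],"roll": 0},{"translation": [0,0,0],"roll": 0},{"translation": [0,0,0],"roll": 0},{"translation": [0,0,0],"roll": 0}]}}

```text
time: 72.85
tool_pos: [0.5304, -0.41, 0.2191]
tool_rot: [3.139, -0.002, -3.088]
contact_force: [0.7, -0.3, -0.5]
opening: 0.055
grip_force: 0.0
```

```bash
python3 - <<'E'
from h import *
import json
im,c=snap('wrist','w20',crop=(150,40,430,250),scale=2.8)
json.dump({k:np.array(v).tolist() for k,v in c.items()},open('pics/w20.json','w'))
print(observe()['time'],observe()['tool_pos'])
for d in search_frame('wrist','vee_block'): print(d,(w2px(c,d['at'])-[150,40])*2.8)
E
```

```text
72.9 [ 0.53064773 -0.40959331  0.2197302 ]
{'at': [0.5133, -0.4125, 0.0347], 'confidence': 0.97} [349.72071099 361.33383226]
{'at': [0.5971, -0.3705, 0.0474], 'confidence': 0.85} [445.78091958 585.45475352]
{'at': [0.3813, -0.4189, 0.0501], 'confidence': 0.58} [351.35448829 -28.73158211]
```

View pics/w20.png

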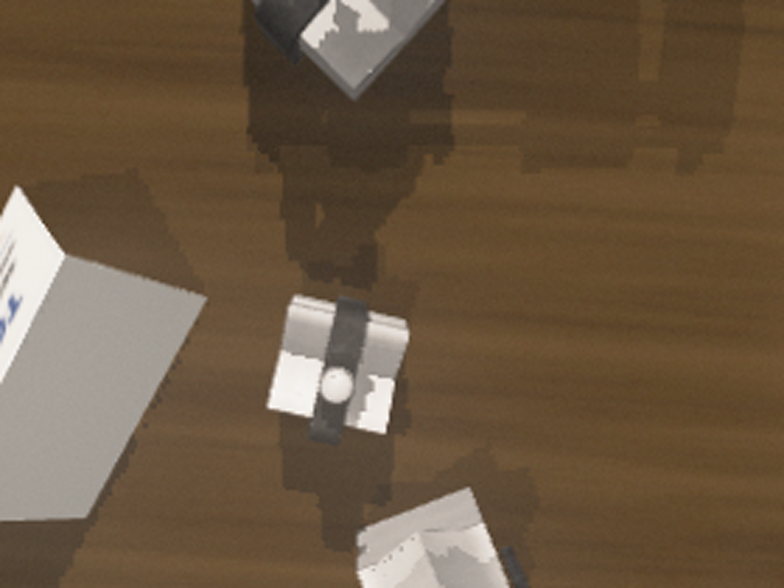

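w20 shows the small V-block, with corners about (295,297), (407,325), (386,433) and (268,408). Its stirrup runs from (350,300) to (326,440) and its groove runs about 12° off horizontal. The two larger look-alikes are at (350,40) and (430,540), and a tent card stands at left (100,400). Next I check size, pose and the card's height.

{"api": "step_arm", "payload": {"commands": [{"translation": [-20,0,0],"roll": 0},{"translation": [-20,0,0],"roll": 0},{"translation": [0,0,0],"roll": 0},{"translation": [0,0,0],"roll": 0}]}}

```text
time: 73.28
tool_pos: [0.5714, -0.4071, 0.2204]
tool_rot: [3.141, -0.0, -3.085]
contact_force: [-0.7, -0.8, -0.0]
opening: 0.0554
grip_force: 0.0
```

```bash
python3 - <<'E'
from h import *
import json
c=json.load(open('pics/w20.json'))
W=lambda u,v,z:px2w(c,(150+u/2.8,40+v/2.8),z)
C=[(295,297),(407,325),(386,433),(268,408)]
for z in (.036,.045,):
  P=np.array([W(u,v,z) for u,v in C]);print(z,[(np.linalg.norm(P[i]-P[i-1])*1000).round(1) for i in range(4)],P.mean(0).round(4))
  for a,b in ((0,1),(3,2)): e=P[b]-P[a];print('ang x',np.degrees(np.arctan2(e[1],e[0])).round(1))
# rows 3,2 are the far (bottom) corners: side face bottom/top ambiguous
for n,u,v,z in [('screw',337,385,.069),('bl36',268,408,.036),('br36',386,433,.036),('tl0',295,297,0),('tr0',407,325,.0),('tl36',295,305,.036)]: print(n,W(u,v,z).round(4))
# card height by stereo
im0=cv2.imread('pics/w20.png');im0=cv2.resize(im0,(280,210),interpolation=cv2.INTER_AREA)
im,c1=snap('wrist','w21');im1=im[:,:,::-1]
for (u,v) in ((65,255),(205,298),(88,518),(17,190)):
  x,y=int(round(u/2.8)),int(round(v/2.8));x0,y0=max(x-9,0),y-9;t=im0[y0:y+10,x0:x+10]
  r=cv2.matchTemplate(im1,t,cv2.TM_CCOEFF_NORMED);_,s,_,l=cv2.minMaxLoc(r)
  q=(l[0]+x-x0,l[1]+y-y0)
  best=min(np.arange(-.01,.12,.001),key=lambda z:np.linalg.norm(W(u,v,z)-px2w(c1,q,z)))
  print((u,v),round(s,2),q,'z',best.round(3),W(u,v,best).round(3),np.linalg.norm(W(u,v,best)-px2w(c1,q,best)).round(4))
print(observe()['tool_pos'],observe()['time'])
E
```

```text
0.036 [np.float64(43.3), np.float64(42.8), np.float64(42.0), np.float64(46.1)] [ 0.5153 -0.4164  0.036 ]
ang x 79.1
ang x 80.8
0.045 [np.float64(42.2), np.float64(41.7), np.float64(41.0), np.float64(45.0)] [ 0.5137 -0.4164  0.045 ]
ang x 79.1
ang x 80.8
screw [ 0.5158 -0.4167  0.069 ]
bl36 [ 0.5326 -0.4427  0.036 ]
br36 [ 0.54   -0.3971  0.036 ]
tl0 [ 0.4941 -0.4358  0.    ]
tr0 [ 0.503  -0.3897  0.    ]
tl36 [ 0.4931 -0.4338  0.036 ]
(65, 255) 0.98 (170, 85) z 0.065 [ 0.477 -0.511  0.065] 0.0001
(205, 298) 0.98 (222, 107) z 0.016 [ 0.495 -0.47   0.016] 0.0003
(88, 518) 0.99 (178, 191) z 0.004 [ 0.592 -0.521  0.004] 0.0009
(17, 190) 0.96 (154, 67) z 0.012 [ 0.457 -0.544  0.012] 0.0008
[ 0.57076942 -0.40746944  0.22063863] 73.3333
```

The small V-block measures about 46x40 with its centre at (0.516, -0.4166), so it is the right one. The card is about 65 mm tall and the gripper body will pass over it. Grasping.

{"api": "step_arm", "payload": {"commands": [{"translation": [0,0,0],"roll": 0.113},{"translation": [0,0,0],"roll": 0.113},{"translation": [13,-4.5,10],"roll": 0},{"translation": [13,-4.5,15],"roll": 0},{"translation": [13,-4.5,20],"roll": 0},{"translation": [13.5,-4.7,20],"roll": 0},{"translation": [0,0,20],"roll": 0},{"translation": [0,0,20],"roll": 0},{"translation": [0,0,20],"roll": 0},{"translation": [0,0,15],"roll": 0},{"translation": [0,0,0],"roll": 0},{"translation": [0,0,0],"roll": 0}], "fingers": 0.65}}

```text
time: 74.33
tool_pos: [0.5151, -0.4171, 0.0807]
tool_rot: [3.141, -0.001, 2.97]
contact_force: [0.3, -0.2, 0.4]
opening: 0.0595
grip_force: 0.0
```

```bash
python3 - <<'E'
from h import *
o=observe();print(o['opening'],o['time'])
im,c=snap('wrist','w22')
for d in search_frame('wrist','vee_block')[:2]: print(d)
plan(.516,-.4166,-.014,2.972)
E
```

```text
0.05945043099534304 74.3333
{'at': [0.6067, -0.386, 0.0414], 'confidence': 0.89}
{'at': [0.3892, -0.423, 0.049], 'confidence': 0.79}
tool-delta mm [ 0.6  1.5 96.4] roll -0.002 rows>= 4 tcp [ 0.5162 -0.418   0.0824] rot [-3.14e+00  2.00e-03  2.97e+00]
```

{"api": "step_arm", "payload": {"commands": [{"translation": [0,1,15],"roll": 0},{"translation": [0,0,15],"roll": 0},{"translation": [0,0,15],"roll": 0},{"translation": [0,0,12],"roll": 0},{"translation": [0,0,10],"roll": 0},{"translation": [0,0,0],"roll": 0}]}}

```text
time: 74.93
tool_pos: [0.5154, -0.4158, 0.0122]
tool_rot: [3.14, -0.002, 2.97]
contact_force: [-0.3, 0.6, -0.4]
opening: 0.0598
grip_force: 0.0
```

{"api": "step_arm", "payload": {"commands": [{"translation": [0,0,8],"roll": 0},{"translation": [0,0,7],"roll": 0},{"translation": [0,0,6],"roll": 0},{"translation": [0,0,5],"roll": 0},{"translation": [0,0,0],"roll": 0}]}}

```text
time: 75.35
tool_pos: [0.5155, -0.416, -0.0136]
tool_rot: [3.14, -0.002, 2.97]
contact_force: [-0.1, -0.0, 0.0]
opening: 0.0595
grip_force: 0.0
```

{"api": "step_arm", "payload": {"commands": [{"translation": [0,0,2],"roll": 0},{"translation": [0,0,0],"roll": 0},{"translation": [0,0,0],"roll": 0},{"translation": [0,0,0],"roll": 0},{"translation": [0,0,0],"roll": 0},{"translation": [0,0,0],"roll": 0},{"translation": [0,0,0],"roll": 0}], "fingers": 0.0, "grip_force": 40}}

```text
time: 75.93
tool_pos: [0.5162, -0.4166, -0.0142]
tool_rot: [-3.141, 0.0, 2.97]
contact_force: [1.1, -0.9, 0.1]
opening: 0.0455
grip_force: 40.0
```

{"api": "step_arm", "payload": {"commands": [{"translation": [0,0,-3],"roll": 0},{"translation": [0,0,-6],"roll": 0},{"translation": [0,0,-10],"roll": 0},{"translation": [0,0,-15],"roll": 0},{"translation": [0,0,-15],"roll": 0},{"translation": [0,0,-15],"roll": 0},{"translation": [0,0,-15],"roll": 0},{"translation": [0,0,-15],"roll": 0},{"translation": [0,0,-15],"roll": 0},{"translation": [0,0,-15],"roll": 0},{"translation": [0,0,-15],"roll": 0},{"translation": [0,0,-15],"roll": 0},{"translation": [0,0,0],"roll": -0.075},{"translation": [0,0,0],"roll": -0.075},{"translation": [0,0,0],"roll": -0.076},{"translation": [0,0,0],"roll": 0},{"translation": [0,0,0],"roll": 0}]}}

```text
time: 77.35
tool_pos: [0.516, -0.4164, 0.1403]
tool_rot: [-3.141, 0.0, -3.09]
contact_force: [0.5, 0.7, -4.0]
opening: 0.0454
grip_force: 40.0
```

```bash
python3 - <<'E'
from h import *
o=observe();print(o['opening'],o['grip_force'],o['contact_force'],o['time'])
p=pw(0,-32.6);print(p);plan(p[0],p[1],.13,-3.087)
E
```

```text
0.045434733289993944 39.99842807650566 [ 0.51850694  0.65582127 -4.03371866] 77.35
[ 0.58999859 -0.00434306  0.0388    ]
tool-delta mm [-95.3 407.7  10.3] roll -0.003 rows>= 14 tcp [ 0.516  -0.4164  0.1403] rot [-3.141  0.    -3.09 ]
```

{"api": "step_arm", "payload": {"commands": [{"translation": [-5,21.5,0],"roll": 0},{"translation": [-5,21.5,0],"roll": 0},{"translation": [-5,21.5,0],"roll": 0},{"translation": [-5,21.5,0],"roll": 0},{"translation": [-5,21.5,0],"roll": 0},{"translation": [-5,21.5,0],"roll": 0},{"translation": [-5,21.5,0],"roll": 0},{"translation": [-5,21.5,0],"roll": 0},{"translation": [-5,21.5,0],"roll": 0},{"translation": [-5,21.5,0],"roll": 0},{"translation": [-5,21.5,0],"roll": 0},{"translation": [-5,21.5,0],"roll": 0},{"translation": [-5,21.5,0],"roll": 0},{"translation": [-5,21.5,0],"roll": 0},{"translation": [-5,21.5,0],"roll": 0},{"translation": [-5,21.5,0],"roll": 0},{"translation": [-5,21.5,0],"roll": 0},{"translation": [-5,21.5,0],"roll": 0},{"translation": [-5,20.7,0],"roll": 0},{"translation": [0,0,0],"roll": 0}]}}

```text
time: 79.02
tool_pos: [0.5892, -0.0004, 0.1401]
tool_rot: [3.14, 0.001, -3.087]
contact_force: [-1.7, -0.8, -3.3]
opening: 0.0455
grip_force: 40.0
```

```bash
python3 - <<'E'
from h import *
o=observe();print(o['opening'],o['grip_force'],o['contact_force'],o['time'])
im,c=snap('wrist','w23')
for n in ('stop_pin_a','transit_pin','vee_block','gauge_25'):
  for d in search_frame('wrist',n)[:3]: print(n,round(d['confidence'],2),np.round(d['at'],4))
p=pw(0,-32.6);plan(p[0],p[1],.050,-3.087)
E
```

```text
0.045469826296605224 39.999112781952135 [-1.66964761 -0.80953554 -3.30452887] 79.0167
transit_pin 0.94 [0.5991 0.0758 0.0707]
transit_pin 0.38 [ 0.5384 -0.0025  0.0715]
vee_block 0.86 [5.738e-01 3.000e-04 1.908e-01]
tool-delta mm [-1.3  0.7 89.8] roll -0.002 rows>= 3 tcp [ 0.5887 -0.0051  0.1398] rot [-3.141 -0.    -3.089]
```

{"api": "step_arm", "payload": {"commands": [{"translation": [-1.3,0.7,10],"roll": 0},{"translation": [0,0,15],"roll": 0},{"translation": [0,0,15],"roll": 0},{"translation": [0,0,15],"roll": 0},{"translation": [0,0,12],"roll": 0},{"translation": [0,0,10],"roll": 0},{"translation": [0,0,8],"roll": 0},{"translation": [0,0,4],"roll": 0},{"translation": [0,0,0],"roll": 0}]}}

```text
time: 80.02
tool_pos: [0.5896, -0.0036, 0.0497]
tool_rot: [3.141, -0.002, -3.088]
contact_force: [-0.4, 0.5, -5.4]
opening: 0.0456
grip_force: 40.0
```

{"api": "step_arm", "payload": {"commands": [{"translation": [0,0,1],"roll": 0},{"translation": [0,0,1],"roll": 0},{"translation": [0,0,1],"roll": 0},{"translation": [0,0,0],"roll": 0}], "grip_force": 15}}

```text
time: 80.35
tool_pos: [0.5903, -0.0035, 0.0481]
tool_rot: [-3.142, 0.001, -3.087]
contact_force: [-0.1, 0.2, -4.3]
opening: 0.0458
grip_force: 15.0
```

{"api": "step_arm", "payload": {"commands": [{"translation": [0,0,1],"roll": 0},{"translation": [0,0,1],"roll": 0},{"translation": [0,0,0],"roll": 0}]}}

```text
time: 80.6
tool_pos: [0.59, -0.0035, 0.0456]
tool_rot: [3.141, -0.0, -3.087]
contact_force: [-0.7, 0.5, -4.5]
opening: 0.0458
grip_force: 15.0
```

{"api": "step_arm", "payload": {"commands": [{"translation": [0,0,1],"roll": 0},{"translation": [0,0,1],"roll": 0},{"translation": [0,0,0],"roll": 0}]}}

```text
time: 80.85
tool_pos: [0.5902, -0.0035, 0.0437]
tool_rot: [3.142, 0.0, -3.087]
contact_force: [0.8, -0.0, -3.3]
opening: 0.0456
grip_force: 15.0
```

{"api": "step_arm", "payload": {"commands": [{"translation": [0,0,1],"roll": 0},{"translation": [0,0,1],"roll": 0},{"translation": [0,0,0],"roll": 0}]}}

```text
time: 81.1
tool_pos: [0.591, -0.0035, 0.0426]
tool_rot: [-3.141, 0.002, -3.087]
contact_force: [1.3, -0.1, 3.6]
opening: 0.0458
grip_force: 15.0
```

{"api": "step_arm", "payload": {"commands": [{"translation": [0,0,1],"roll": 0},{"translation": [0,0,1],"roll": 0},{"translation": [0,0,0],"roll": 0}]}}

```text
time: 81.35
tool_pos: [0.592, -0.0034, 0.0408]
tool_rot: [-3.141, 0.005, -3.088]
contact_force: [3.5, 1.7, 4.7]
opening: 0.0462
grip_force: 15.0
```

{"api": "step_arm", "payload": {"commands": [{"translation": [0,0,1],"roll": 0},{"translation": [0,0,1],"roll": 0},{"translation": [0,0,0],"roll": 0}]}}

```text
time: 81.6
tool_pos: [0.5929, -0.0034, 0.0392]
tool_rot: [-3.141, 0.007, -3.088]
contact_force: [4.8, 1.7, 5.0]
opening: 0.0458
grip_force: 15.0
```

{"api": "step_arm", "payload": {"commands": [{"translation": [0,0,1],"roll": 0},{"translation": [0,0,0],"roll": 0}]}}

```text
time: 81.77
tool_pos: [0.5932, -0.0034, 0.0384]
tool_rot: [-3.141, 0.007, -3.088]
contact_force: [5.4, 2.5, 5.8]
opening: 0.0461
grip_force: 15.0
```

{"api": "step_arm", "payload": {"commands": [{"translation": [0,0,1],"roll": 0},{"translation": [0,0,0],"roll": 0}]}}

```text
time: 81.93
tool_pos: [0.5935, -0.0034, 0.0376]
tool_rot: [-3.141, 0.008, -3.088]
contact_force: [5.8, 3.4, 5.6]
opening: 0.046
grip_force: 15.0
```

{"api": "step_arm", "payload": {"commands": [{"translation": [-0.5,0,0.6],"roll": 0},{"translation": [-1,0,0.4],"roll": 0},{"translation": [0,0,0],"roll": 0}]}}

```text
time: 82.18
tool_pos: [0.5941, -0.0033, 0.0362]
tool_rot: [-3.141, 0.006, -3.087]
contact_force: [3.8, 1.6, 5.3]
opening: 0.0459
grip_force: 15.0
```

{"api": "step_arm", "payload": {"commands": [{"translation": [-1,0,0.4],"roll": 0},{"translation": [-1,0,0.4],"roll": 0},{"translation": [0,0,0],"roll": 0}]}}

```text
time: 82.43
tool_pos: [0.5947, -0.0033, 0.0353]
tool_rot: [-3.141, 0.003, -3.087]
contact_force: [-0.4, 1.6, 8.5]
opening: 0.0461
grip_force: 15.0
```

```bash
python3 - <<'E'
from h import *
o=observe();print(o['tool_pos'],o['contact_force'],o['torque'],o['opening'],o['time'])
im,c=snap('wrist','w24');im2,c2=snap('top','top3')
for d in search_frame('top','vee_block')[:3]: print(d)
E
```

```text
[ 0.59468943 -0.00327886  0.03534533] [-0.41132645  1.56997409  8.47372318] [ 0.21584278  0.16995569 -0.03056313] 0.04609480016320517 82.4333
{'at': [0.3795, -0.4139, 0.047], 'confidence': 0.71}
{'at': [0.6078, -0.3636, 0.0436], 'confidence': 0.67}
{'at': [0.5229, -0.0579, 0.0748], 'confidence': 0.58}
```

{"api": "step_arm", "payload": {"commands": [{"translation": [-1,0,0.2],"roll": 0},{"translation": [-1,0,0.2],"roll": 0},{"translation": [0,0,0],"roll": 0}]}}

```text
time: 82.83
tool_pos: [0.5954, -0.0033, 0.0351]
tool_rot: [-3.141, 0.0, -3.087]
contact_force: [-5.9, 0.4, 13.3]
opening: 0.0458
grip_force: 15.0
```

{"api": "step_arm", "payload": {"commands": [{"translation": [-1,0,0.2],"roll": 0},{"translation": [-1,0,0.2],"roll": 0},{"translation": [0,0,0],"roll": 0}]}}

```text
time: 83.08
tool_pos: [0.596, -0.0033, 0.0347]
tool_rot: [-3.141, -0.003, -3.087]
contact_force: [-11.0, -0.2, 16.7]
opening: 0.0459
grip_force: 15.0
```

{"api": "step_arm", "payload": {"commands": [{"translation": [0.5,0,-0.5],"roll": 0},{"translation": [0,0,0],"roll": 0},{"translation": [0,0,0],"roll": 0},{"translation": [0,0,0],"roll": 0},{"translation": [0,0,0],"roll": 0},{"translation": [0,0,0],"roll": 0}], "fingers": 0.7}}

```text
time: 83.58
tool_pos: [0.5971, -0.0031, 0.0333]
tool_rot: [3.141, -0.0, -3.087]
contact_force: [0.1, -0.2, 0.2]
opening: 0.0646
grip_force: 0.0
```

{"api": "step_arm", "payload": {"commands": [{"translation": [0,0,-5],"roll": 0},{"translation": [0,0,-10],"roll": 0},{"translation": [0,0,-20],"roll": 0},{"translation": [0,0,-30],"roll": 0},{"translation": [10,0,-30],"roll": 0},{"translation": [20,0,-30],"roll": 0},{"translation": [20,0,-20],"roll": 0},{"translation": [10,0,0],"roll": 0},{"translation": [0,0,0],"roll": 0},{"translation": [0,0,0],"roll": 0}]}}

```text
time: 84.42
tool_pos: [0.5373, -0.0064, 0.1796]
tool_rot: [-3.141, 0.002, -3.088]
contact_force: [0.1, -0.6, -0.2]
opening: 0.064
grip_force: 0.0
```

```bash
python3 - <<'E'
from h import *
import json
im,c=snap('wrist','w25');np.save('pics/w25.npy',im)
json.dump({k:np.array(v).tolist() for k,v in c.items()},open('pics/w25.json','w'))
print(observe()['tool_pos'],observe()['time'])
for n in ('vee_block','stop_pin_a','transit_pin','handle'):
  for d in search_frame('wrist',n)[:3]: print(n,round(d['confidence'],2),np.round(d['at'],4),w2px(c,d['at']).round())
th=.335
def tw(x,al,h): # top-local -> world
  return pw(x,-66.3+al*np.cos(th)-(17.3+h)*np.sin(th),21.5+al*np.sin(th)+(17.3+h)*np.cos(th))
for n,a in dict(pinA=(-16,16.3,32),pinB=(16,16.3,32),screw=(0,42.3,69),c1=(-23,62.3,36),c2=(23,62.3,36),c3=(-23,22.3,36),c4=(23,22.3,36),f1=(-23,62.3,0),f2=(23,62.3,0)).items(): print(n,w2px(c,tw(*a)).round(1))
E
```

```text
[ 0.5375056  -0.00636096  0.17888484] 84.4667
vee_block 0.72 [ 5.873e-01 -2.000e-04  7.770e-02] [281. 260.]
vee_block 0.33 [ 0.5369 -0.0072  0.0683] [276. 202.]
stop_pin_a 0.39 [ 0.6286 -0.0197  0.0712] [258. 296.]
stop_pin_a 0.38 [0.6263 0.0181 0.0724] [298. 297.]
handle 0.83 [ 0.5367 -0.0026  0.0678] [281. 202.]
handle 0.49 [ 0.4928 -0.0175  0.0528] [267. 148.]
pinA [258.9 294.3]
pinB [293.2 294.3]
screw [276.  308.5]
c1 [248.7 261.8]
c2 [303.2 261.8]
c3 [250.8 293.4]
c4 [301.2 293.3]
f1 [251.2 234.4]
f2 [300.9 234.4]
```

{"api": "step_arm", "payload": {"commands": [{"translation": [-20,0,-12],"roll": 0},{"translation": [-20,0,-12],"roll": 0},{"translation": [-20,0,-12],"roll": 0},{"translation": [-20,0,-12],"roll": 0},{"translation": [-20,0,-12],"roll": 0},{"translation": [0,0,0],"roll": 0},{"translation": [0,0,0],"roll": 0}]}}

```text
time: 85.25
tool_pos: [0.6375, -0.0009, 0.2375]
tool_rot: [3.141, -0.001, -3.087]
contact_force: [0.3, -0.7, -1.1]
opening: 0.0641
grip_force: 0.0
```

```bash
cat > chk.py <<'E'
from h import *
th=.335
def tw(x,al,h):
  return pw(x,-66.3+al*np.cos(th)-(17.3+h)*np.sin(th),21.5+al*np.sin(th)+(17.3+h)*np.cos(th))
E
python3 - <<'E'
from chk import *
im,c=snap('wrist','w26')
print(observe()['tool_pos'],observe()['time'])
q=lambda *a:w2px(c,tw(*a)).round(1)
for n,a in dict(pinA=(-16,16.3,32),pinB=(16,16.3,32),screw=(0,42.3,69),c1=(-23,62.3,36),c2=(23,62.3,36),c3=(-23,22.3,36),c4=(23,22.3,36),f1=(-23,62.3,0),f2=(23,62.3,0),end1=(-58,141,0),end2=(58,141,0)).items(): print(n,q(*a))
g=cv2.cvtColor(im,cv2.COLOR_RGB2GRAY)
u,v=q(0,62.3,18).astype(int);np.set_printoptions(linewidth=400)
print(u,v);print('cols',np.arange(u-40,u+41,4));
for r in range(v-40,v+60,3): print(r,g[r,u-40:u+41:2])
E
```

```text
[ 0.63652152 -0.00085358  0.2371463 ] 85.3
pinA [260.  176.4]
pinB [291.9 176.4]
screw [275.9 172. ]
c1 [250.9 135.2]
c2 [300.9 135.2]
c3 [252.6 173.2]
c4 [299.3 173.2]
f1 [253.  120.6]
f2 [298.8 120.6]
end1 [210.1  35.9]
end2 [341.6  35.9]
275 127
cols [235 239 243 247 251 255 259 263 267 271 275 279 283 287 291 295 299 303 307 311 315]
87 [136 138 137 137 136 135 135 162 128 145 164 135 134 134 135 137 135 134 138 133 111 117 154 135 135 134 135 134 138 136 151 134 136 137 137 136 135 136 136 137 136]
90 [132 133 134 133 134 134 135 142 192 117 211 136 134 135 136 136 135 135 133 165 163 194 131 136 134 134 132 133 133 134 142 177 141 178 135 135 136 133 135 134 133]
93 [131 132 133 131 134 134 134 134 134 110 135 136 135 135 134 137 136 136 134 136 107 137 136 138 134 135 137 137 135 137 137 136 135 129 133 135 135 133 132 134 132]
96 [128 133 132 133 131 132 132 133 133 134 134 134 136 135 136 134 136 136 138 137 135 136 136 136 135 144 164 162 163 162 164 162 162 161 159 158 158 159 156 155 156]
99 [135 136 136 136 136 136 134 136 136 139 138 136 139 139 139 137 139 138 139 138 
[... 4273 characters left out ...]
 133 158 161 158 148 133 194 161 163 162 160 161 159 202 171]
177 [152 139 158 159 159 160 162 160 161 161 161 172 181 193 166 138 136 127  89 117 172 178 114  92 123 130 136 201 199 176 167 133 135 159 159 157 157 158 155 155 154]
180 [148 149 150 147 151 146 148 147 147 146 164 170 177 201 191 184 129 119  89  90  93  89  89  91 112 122 176 196 196 200 189 176 125 136 134 132 131 130 131 130 130]
183 [ 85  87  87  87  86  88  88  91  89  87  96 171 186 194 189 107  90  91  89  87  87  86  86  88  87  92 117 194 188 194 178  95  92  91  94  88  92  90  90  89  88]
186 [79 81 81 83 84 84 86 83 86 88 89 88 89 89 90 89 90 90 90 86 84 86 86 84 90 91 90 92 91 88 90 91 90 90 89 90 89 89 88 87 87]
```

```bash
python3 - <<'E'
import chk
from chk import *
im=read_camera('wrist');c=get_calibration('wrist');g=cv2.cvtColor(im,cv2.COLOR_RGB2GRAY)
for t in (.30,.333,.352,.37):
  chk.th=t;print(t,[w2px(c,tw(x,141,h)).round(1).tolist() for x in (-30,30) for h in (0,-11.5)],w2px(c,tw(-58,100,0)).round(1),w2px(c,tw(58,100,0)).round(1), w2px(c,tw(-16,16.3,32)).round(1))
for u in (242,310): print(u,g[22:52,u].tolist())
print('left',g[72,210:224].tolist(),'right',g[72,330:345].tolist())
print(search_frame('wrist','transit_pin'), observe()['contact_force'])
im=read_camera('scene')
for n in ('gauge_25','handle'): print(n,[(round(d['confidence'],2),np.round(d['at'],3)) for d in search_frame('scene',n)[:3]])
print(observe()['time'])
E
```

```text
0.3 [[242.0, 36.2], [243.1, 34.6], [309.2, 36.2], [308.2, 34.5]] [214.9  83.1] [336.5  83. ] [259.8 176.5]
0.333 [[241.6, 37.7], [242.7, 35.5], [309.6, 37.6], [308.6, 35.5]] [214.4  84.6] [337.   84.5] [259.8 178.1]
0.352 [[241.4, 38.6], [242.4, 36.2], [309.8, 38.6], [308.8, 36.1]] [214.2  85.6] [337.2  85.5] [259.9 179.1]
0.37 [[241.2, 39.6], [242.2, 36.9], [310.1, 39.6], [309.1, 36.8]] [213.9  86.5] [337.5  86.4] [259.9 180. ]
242 [76, 76, 75, 77, 76, 75, 76, 78, 76, 76, 79, 81, 143, 175, 170, 137, 103, 130, 128, 128, 131, 136, 131, 128, 129, 130, 128, 129, 130, 131]
310 [81, 81, 76, 79, 79, 80, 81, 81, 81, 80, 79, 79, 157, 174, 166, 135, 111, 131, 128, 128, 131, 133, 129, 127, 129, 130, 128, 126, 126, 127]
left [94, 92, 92, 121, 160, 171, 170, 170, 170, 171, 169, 168, 149, 132] right [131, 133, 133, 131, 131, 133, 132, 100, 84, 86, 87, 86, 87, 84, 85]
[{'at': [0.597, 0.0748, 0.0807], 'confidence': 0.83}, {'at': [0.5424, -0.0017, 0.0665], 'confidence': 0.51}] [-0.28773941  0.2455341   0.40561754]
gauge_25 [(0.46, array([ 0.496, -0.001,  0.048]))]
handle [(0.77, array([0.527, 0.016, 0.07 ])), (0.6, array([0.593, 0.002, 0.074])), (0.28, array([ 0.667, -0.198,  0.015]))]
85.55
```

```bash
python3 -c "
from cell import hand_in
print(hand_in())"
```

```text
the job is handed in; nothing more can be done
None
```

I carried out every step and handed the job in; the cell gave no verdict. The transit pin hangs in its notch, both stop pins went home, the roll was pressed onto the 25 + 16 mm stack until the force rose, and the right V-block stands flat against the pins. I last measured the stack before lowering the top.

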